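# Take a carburettor off the safety hook and lock its collar

## Robot

A 6-joint arm with a two-finger parallel gripper is mounted at the origin on the work surface. World frame = base frame: x ahead of the robot, y to its left, z up, the work surface at z = 0. Lengths are in m, angles in rad, forces in N, time in s.
With the tool pointing down it reaches from about 0.35 to 1 m from the base axis. Payload 7.1 kg.
Tool frame: the origin (TCP) lies at the very end of the fingers, on their centre line; the grasp point (between the pads) lies 19 mm behind it (hold_point_z is the distance from the TCP to the grasp point, in m); x points along the fingers, z is the direction in which the jaws open and shut, and the axes are right-handed (so a half turn about x gives the same grasp; the last joint's range is limited). The gripper opens to 85 mm and grips with 20 to 120 N. Pads are 22 mm wide; open, the fingers measure 114 mm over their backs; the gripper's body (76 mm by 85 mm) begins 54 mm behind the grasp point. The pads swing forward as they close: fully open they stand 13 mm farther back than shut.
Start: joints at [-0.019, 0.423, 1.63, -0, 1.089, -0.019], TCP at [0.625, 0, 0.231] pointing down, gripper open.
Joint ranges: [-3, 3], [-0.9, 2.11], [0.09, 2.58], [-1.31, 4.45], [0.11, 2.69], [-2.54, 2.54]. Speed limits (rad/s): [2.39, 2.39, 3.01, 3.14, 3.14, 3.14].

## Interface

Orientations are given as a 3x3 rotation matrix whose columns are the frame's x, y, z axes.
In Python, from bench import * gives the robot as it stands.
- The arm moves only by the tool send_rows, never from a script. Its argument "targets" is a list of rows, each a list of 7 numbers: the turn, a rotation vector about the tool's x, y, z in rad, then the shift along the tool's x, y, z in mm, then the finger opening in mm, from 0 to 85.4. In form: [[wx, wy, wz, tx, ty, tz, fingers], ...]. A call has exactly 10 rows; each row shifts and turns the commanded pose from where the row before left it, along the tool's axes as they then stand; what a row does not reach is not made up. A row lasts 1/12 s, in which the tool goes at most 41.7 mm and 7.16 degrees, less where a joint would pass 70% of its speed; a pose out of reach is approached as far as the arm can. A call is refused whole if a number of a shift passes 41.7 or a number of a turn 0.125, either way. A call with a gripper value outside its range is refused whole. The fingers move at their own pace and stop on an object; "squeeze" is the grip in N (left out, the last holds). Time passes only in rows, so rows that do not move let the fingers close, or fill a call up. It gives the time, the measured TCP pose, the force and the opening at its end, in the units of the state.
- state(): the state, without advancing time (a new reading comes with each control period).
- get_image(name): name is "scene" or "side" or "wrist"; returns (picture, depth): 420x560x3 uint8, blue, green, red; 420x560 float32, m along the optical axis (not along the pixel's ray), 0 where there is no reading.
- camera_params(name): a dict with "fx", "fy", "cx", "cy" (pixels), "rvec" (rotation vector, rad) and "tvec" (3), from world to camera coordinates, as OpenCV has them. Camera axes: x right, y down, z forward; pixel columns grow to the right and rows downward; lengths in m; the calibration is good to about 2 mm. A picture is of the moment at which its call begins: read the wrist's pose just before it. camera_params takes no time and is no camera call; for the wrist camera it gives the pose at the moment of the call.
- sign_off(): hands the job in, once; it reports no verdict.
The state is a dict: "time_s": time; "joint_pos": joint angles; "qvel": joint speeds; "effort": joint torques, N m; "tool_pos": TCP position; "eef_rot": TCP orientation; "force": force on the tool from outside, world axes, zero at the start; "moment": the same for the moment, N m; "finger_gap": opening from 0.0 (shut) to 1.0 (fully open).
Only numpy, scipy, OpenCV 4.12 (cv2) and the standard library are available. Lean on these libraries where they do the work, as an engineer would, in place of code of your own. Each camera call takes 0.05 s, during which the arm holds its last target.

## Task

Take the carburettor off the safety hook by its bail, pressing the hook's sprung keeper open with the bail as you draw it off, and stand it gently and flat in the square pocket of the bench cradle. Let go of it, then take its lock collar by the upright peg and turn the collar until its lever stands right over the lock mark, not past it; let go and leave the carburettor standing in the pocket. Leave the other things on the bench where they are.

Things in the scene. Friction and masses are not known exactly. Their poses are not given: they have to be found in the camera images.
- bail (a point): Middle of the hanging carburettor's bail, 100 mm above its underside; axes the carburettor's. An upright steel stirrup: two uprights 8 mm wide (y), 14 mm deep (x), 56 mm over their outsides along y, from 76 to 124 mm above the underside; the 10 mm cross bar on top rests on the hook's bar, which runs along x through the 40 x 38 mm window. Fingers fit outside the uprights, down to 72 mm (collar below).
- carb_base (a point): Centre of the underside of the hanging carburettor's foot, an aluminium flange 60 x 60 x 10 mm, sides along its x and y axes. It hangs about 40 mm above the bench, axes nearly parallel to the hook's. 0.45 to 0.7 kg. Float bowl on its +x side, to 40 mm from the axis, from 24 mm up.
- peg (a point): Grip point on the collar's peg: round, upright, 10 mm thick, from 68 to 111 mm above the carburettor's underside (this point 92 mm), at the end of the collar's lever, 60 mm from the carburettor's vertical axis. The dark collar, 74 mm across, lies round the throat 60 to 70 mm above the underside; lever 10 mm wide, outer end 67 mm from the axis.
- lock_mark (a point): Lock mark: thin aluminium tongue 10 mm wide of the carburettor itself, just below the lever's level, sticking out to 82 mm from the axis; the point is on its top 60 mm from the axis, where the peg stands (seen from above) when locked.
- collar (a joint): Turn of the collar on the carburettor, rad, growing anticlockwise seen from above; at 0 the lever points half-way between the carburettor's +y and -x axes; starts between -0.25 and 0.2; lock mark at 1.40; stops at -0.4 and 1.75. Turns stiffly by friction (under 2 N at the peg) and stays where it is left.
- keeper (a joint): Sprung keeper of the hook, rad: 0 upright (shut), up to 1.5 folded down outwards (along the hook's -x). A few newtons (up to about 10 N) along the hook's -x against it fold it; it springs back shut.
- keeper_tip (a point): Upper end of the keeper, a 4 mm thick, 10 mm wide, 40 mm long steel leaf hinged at the free end of the hook's bar, 6 mm below the bar's top; it stands 34 mm above the bar, 26 mm in front (-x of the hook) of point hook_bar. Folded it reaches 66 mm in front of point hook_bar.
- hook_bar (a point): Point on the top of the hook's bar, 154 mm above the bench, where the bail hangs (within 15 mm). Bar 12 mm wide, 10 mm thick, level along the hook's -x axis (towards the robot, within 20 degrees), ends 24 mm in front of this point; its post, no higher, stands 75 mm behind. The bail has 28 mm of free lift, too little to clear the shut keeper; lifted 12 mm and drawn 105 mm along -x it comes off.
- cradle_floor (a point): Centre of the pocket floor of the fixed wooden cradle, 8 mm above the bench. The pocket is a square 66 mm inside along the cradle's x and y axes, with walls 14 mm high; the foot fits any of the four ways round. Cradle 110 mm square; hook and cradle may stand left and right or the other way about.
- carb2: another small carburettor without bail, collar or lever, 60 mm square foot, 74 mm tall, standing loose near the middle (leave alone; origin under its middle)
- wrench: open-ended wrench lying on the bench near the middle (leave alone; origin under its middle)
- screwdriver: screwdriver lying to the right (leave alone; origin under its middle)
- tin: low round steel tin, 60 mm across and 45 mm tall, near the middle (leave alone; origin under its middle)
- carton: brown cardboard carton 160 x 120 x 100 mm, to the left (leave alone; origin under its middle)
- air_filter: round air filter 110 mm across and 60 mm tall, to the right (leave alone; origin under its middle)
- cleaner: white bottle 64 mm across and 170 mm tall, to the right (leave alone; origin under its middle)
Not all that is in view belongs to the job. Leave any pink look-alike of the part that bears bail alone.

How it is judged:
By the outcome, as a careful person would: the job done as asked, in the order asked, and still so for the second after the job is handed in, with the robot touching nothing.
It also fails if it takes over 64 s, if anything falls off the work surface, if the arm or the gripper's body presses on something with over 40 N, if the wrist force passes 120 N, or if a joint passes its speed limit or range.

## Working session

There is one attempt and no reset: what is moved stays moved. The work goes in short steps, Python scripts to look and compute and a tool call to move; the robot and the scene stay as the last step left them, time stands still between calls to the robot, and variables do not carry over. Pictures are saved under pics/ and viewed, and the job is handed in when it is done.

Besides the shell and the picture viewer there is one more tool, called after "Call:" as a command line: name --pt "numbers of a row" for each row, then --argument value for the rest. send_rows: Moves the arm, as the interface text tells. Its arguments: {"type":"object","properties":{"targets":{"type":"array"},"squeeze":{"type":"number"}},"required":["targets"]}

```bash
ls; mkdir -p pics; python3 - <<'E'
from bench import *
import cv2
print(state())
for n in ("scene","side","wrist"):
    p,d=get_image(n); cv2.imwrite(f"pics/{n}0.png",p)
    import numpy as np; np.save(f"pics/{n}0.npy",d)
    print(n,camera_params(n))
E
```

```text
pics
{'time_s': 0.0, 'joint_pos': array([-1.89978753e-02,  4.23857189e-01,  1.63069616e+00,  1.91178058e-05,
        1.08858358e+00, -1.90258887e-02]), 'qvel': array([ 6.55422231e-04,  8.16241774e-04,  4.37683719e-04,  1.18012005e-03,
        1.20713010e-04, -5.54272980e-05]), 'effort': array([ 6.87376578e-04, -5.57382560e+01, -2.81743366e+01,  7.52266601e-05,
        7.21184188e-03,  1.02962622e-05]), 'tool_pos': array([6.24453725e-01, 4.25255515e-05, 2.30533057e-01]), 'eef_rot': array([[-1.54367334e-03, -1.90989104e-05,  9.99998808e-01],
       [ 4.62709200e-05,  9.99999999e-01,  1.91703604e-05],
       [-9.99998807e-01,  4.63004576e-05, -1.54367246e-03]]), 'force': array([0.29926503, 0.41833562, 0.26949252]), 'moment': array([-0.04488109,  0.02631242, -0.01634523]), 'finger_gap': 0.9957584778457329}
scene {'fx': 486.6183157821918, 'fy': 486.6183157821918, 'cx': 277.84431119469787, 'cy': 208.37179132969794, 'rvec': array([ 0.96686768,  2.48828908, -1.06071147]), 'tvec': array([ 0.3935884 , -0.12128489,  1.70713701])}
side {'fx': 505.43481059428, 'fy': 505.43481059428, 'cx': 282.0895212423828, 'cy': 209.70815817426526, 'rvec': array([ 2.11978798, -0.62576985,  0.34461515]), 'tvec': array([-0.43719148,  0.25760911,  1.61197193])}
wrist {'fx': 290.6532540248402, 'fy': 290.6532540248402, 'cx': 279.9609268860888, 'cy': 214.55985967330972, 'rvec': array([-2.86962092e+00, -1.87795553e-03,  8.29124506e-04]), 'tvec': array([-0.62467391, -0.03675989,  0.37823223])}
```

View pics/scene0.png

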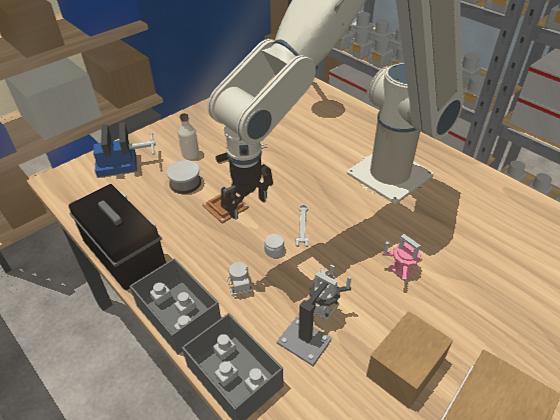

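View pics/side0.png

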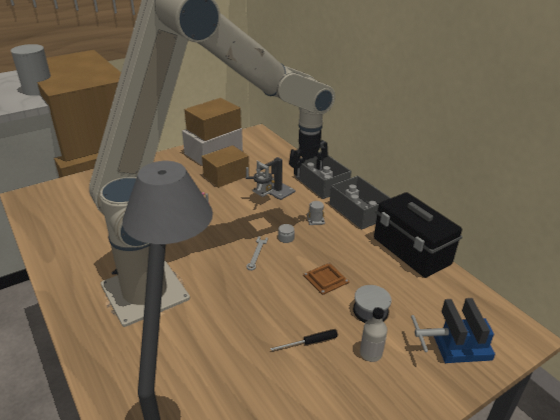

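View pics/wrist0.png

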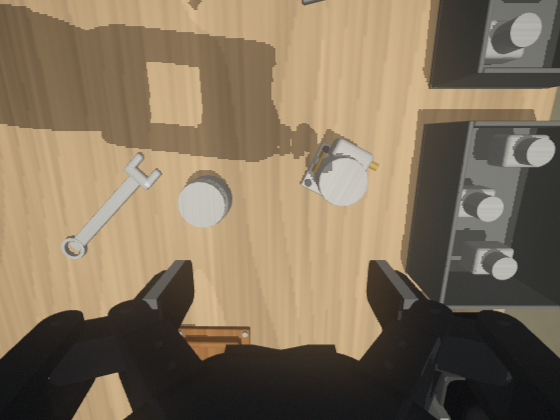

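```bash
cat > h.py <<'E'
from bench import *
import numpy as np, cv2
def ext(c):
    R,_=cv2.Rodrigues(np.array(c["rvec"],float)); return R,np.array(c["tvec"],float)
def cloud(c,d):
    R,t=ext(c); v,u=np.mgrid[0:d.shape[0],0:d.shape[1]]
    P=np.stack([(u-c["cx"])/c["fx"]*d,(v-c["cy"])/c["fy"]*d,d],-1)
    W=(P-t)@R; W[d<=0]=np.nan
    return W
def proj(c,X):
    R,t=ext(c); p=np.atleast_2d(X)@R.T+t
    return np.stack([p[:,0]/p[:,2]*c["fx"]+c["cx"],p[:,1]/p[:,2]*c["fy"]+c["cy"]],-1)
def atz(c,u,v,z):
    R,t=ext(c); r=R.T@np.array([(u-c["cx"])/c["fx"],(v-c["cy"])/c["fy"],1]); o=-R.T@t
    return o+r*(z-o[2])/r[2]
def crop(p,u0,v0,u1,v1,k,fn):
    cv2.imwrite(fn,cv2.resize(p[v0:v1,u0:u1],None,fx=k,fy=k,interpolation=cv2.INTER_CUBIC))
E
python3 - <<'E'
from h import *
for n,b,k in (("scene",(270,230,380,370),4),("side",(235,145,305,205),8),("scene",(195,180,265,230),8),("side",(295,255,360,300),8)):
    p=cv2.imread(f"pics/{n}0.png"); crop(p,*b,k,f"pics/c_{n}_{b[0]}.png")
    d=np.load(f"pics/{n}0.npy");W=cloud(camera_params(n),d)
for n,pts in (("scene",[(327,285),(404,245),(310,320),(225,207),(303,345),(239,270),(410,335),(274,240),(184,172),(188,130)]),("side",[(326,278),(279,170),(265,178),(371,297),(372,340),(300,342)])):
    W=cloud(camera_params(n),np.load(f"pics/{n}0.npy"))
    for u,v in pts: print(n,u,v,W[v,u].round(3))
E
```

```text
scene 327 285 [0.579 0.24  0.115]
scene 404 245 [0.293 0.269 0.072]
scene 310 320 [0.679 0.28  0.108]
scene 225 207 [0.698 0.002 0.298]
scene 303 345 [0.696 0.277 0.011]
scene 239 270 [0.689 0.019 0.067]
scene 410 335 [0.531 0.463 0.098]
scene 274 240 [ 0.532 -0.015  0.042]
scene 184 172 [ 0.557 -0.441  0.057]
scene 188 130 [ 0.453 -0.553  0.121]
side 326 278 [ 0.522 -0.266  0.002]
side 279 170 [0.671 0.249 0.108]
side 265 178 [0.587 0.22  0.113]
side 371 297 [ 0.546 -0.451  0.059]
side 372 340 [ 0.419 -0.594  0.089]
side 300 342 [ 0.291 -0.445  0.012]
```

View pics/c_scene_270.png

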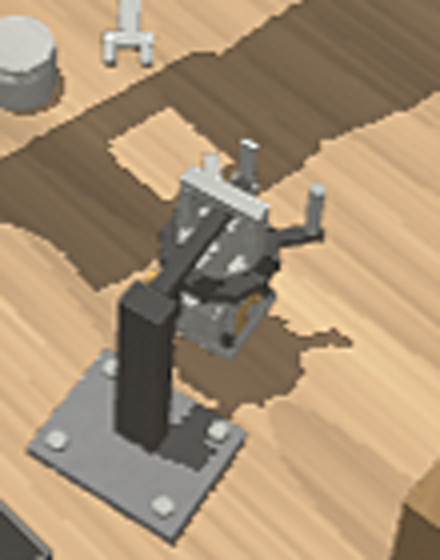

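View pics/c_side_235.png

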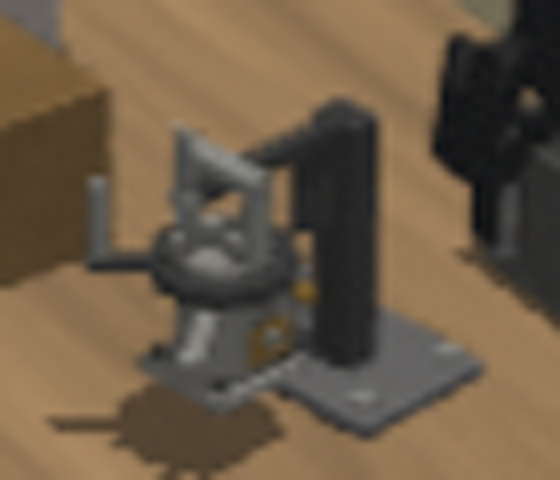

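View pics/c_side_295.png

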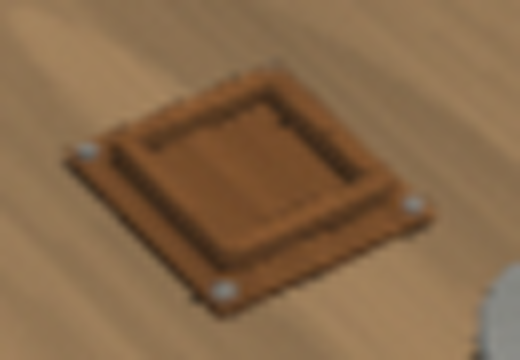

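```bash
python3 - <<'E'
from h import *
s=state(); c=camera_params("wrist"); R,t=ext(c)
o=-R.T@t; Rt=s["eef_rot"]
print("cam in tool",Rt.T@(o-s["tool_pos"]), "axes in tool (cols cam x,y,z)\n",(Rt.T@R.T).round(3), o)
for n in ("scene","side"):
    c=camera_params(n)
    W=cloud(c,np.load(f"pics/{n}0.npy"))
    # metallic/dark points of bail: z>0.12 in region
    m=(W[...,0]>.5)&(W[...,0]<.75)&(W[...,1]>.15)&(W[...,1]<.35)&(W[...,2]>.146)
    vs,us=np.nonzero(m)
    print(n,len(us))
    for u,v in list(zip(us,vs))[::4]: print((u,v),W[v,u].round(3),end=' ')
    print()
W=cloud(camera_params("side"),np.load("pics/side0.npy"))
m=(W[...,2]>.015)&(W[...,2]<.03)&(abs(W[...,0]-.52)<.09)&(abs(W[...,1]+.266)<.09)
Q=W[m]; print(len(Q),Q.mean(0)); print(cv2.minAreaRect(Q[:,:2].astype(np.float32)*1000))
print(Q[:,2].min(),Q[:,2].max())
E
```

```text
cam in tool [-1.43027525e-01  6.69270610e-02  1.09583466e-04] axes in tool (cols cam x,y,z)
 [[-0.    -0.269  0.963]
 [ 0.001 -0.963 -0.269]
 [ 1.     0.001  0.001]] [0.62487142 0.06695024 0.37374026]
scene 518
(np.int64(330), np.int64(265)) [0.572 0.238 0.188] (np.int64(331), np.int64(266)) [0.573 0.241 0.187] (np.int64(331), np.int64(267)) [0.572 0.241 0.183] (np.int64(331), np.int64(268)) [0.572 0.241 0.179] (np.int64(331), np.int64(269)) [0.571 0.241 0.173] (np.int64(331), np.int64(270)) [0.571 0.241 0.17 ] (np.int64(318), np.int64(271)) [0.59  0.216 0.159] (np.int64(333), np.int64(271)) [0.57  0.247 0.171] (np.int64(319), np.int64(272)) [0.591 0.221 0.161] (np.int64(332), np.int64(272)) [0.569 0.244 0.163] (np.int64(318), np.int64(273)) [0.596 0.222 0.162] (np.int64(328), np.int64(273)) [0.571 0.233 0.151] (np.int64(332), np.int64(273)) [0.569 0.244 0.159] (np.int64(318), np.int64(274)) [0.597 0.224 0.161] (np.int64(322), np.int64(274)) [0.593 0.232 0.165] (np.int64(330), np.int64(274)) [0.573 0.241 0.156] (np.int64(316), np.int64(275)) [0.602 0.222 0.159] (np.int64(320), np.int
[... 7219 characters left out ...]
236 0.161] (np.int64(262), np.int64(167)) [0.584 0.237 0.155] (np.int64(266), np.int64(167)) [0.59  0.217 0.163] (np.int64(248), np.int64(168)) [0.541 0.27  0.147] (np.int64(260), np.int64(168)) [0.575 0.238 0.153] (np.int64(264), np.int64(168)) [0.589 0.231 0.152] (np.int64(268), np.int64(168)) [0.598 0.216 0.157] (np.int64(259), np.int64(169)) [0.568 0.233 0.153] (np.int64(266), np.int64(169)) [0.593 0.223 0.15 ] (np.int64(259), np.int64(170)) [0.568 0.233 0.149] (np.int64(268), np.int64(170)) [0.597 0.215 0.148] 
246 [ 0.51835338 -0.26892176  0.02014259]
((521.2256469726562, -271.9442443847656), (99.29235076904297, 89.13905334472656), 89.91015625)
0.015071792911831711 0.029236447234343415
```

Call:
send_rows --pt "0 0 0 -6 24 -3 85" --pt "0 0 0 -6 24 -3 85" --pt "0 0 0 -6 24 -3 85" --pt "0 0 0 -6 24 -3 85" --pt "0 0 0 -6 24 -3 85" --pt "0 0 0 -6 24 -3 85" --pt "0 0 0 -6 24 -3 85" --pt "0 0 0 -6 24 -3 85" --pt "0 0 0 -6 24 -3 85" --pt "0 0 0 -6 24 -3 85"

```text
time_s: 0.98
tool_pos: [0.5945, 0.2411, 0.2913]
eef_rot: [[-0.001, -0.0, 1.0], [-0.0, 1.0, 0.0], [-1.0, -0.0, -0.001]]
force: [0.5, -0.3, -0.0]
finger_gap: 0.992
```

Call:
send_rows --pt "0.12 0 0 0 0 0 85" --pt "0.12 0 0 0 0 0 85" --pt "0.12 0 0 0 0 0 85" --pt "0.12 0 0 0 0 0 85" --pt "0.12 0 0 0 0 0 85" --pt "0.12 0 0 0 0 0 85" --pt "0.12 0 0 0 0 0 85" --pt "0.12 0 0 0 0 0 85" --pt "0.12 0 0 0 0 0 85" --pt "0.12 0 0 0 0 0 85"

```text
time_s: 1.82
tool_pos: [0.5948, 0.24, 0.2909]
eef_rot: [[-0.001, 0.934, 0.357], [-0.0, 0.357, -0.934], [-1.0, -0.001, 0.0]]
force: [-0.0, -0.5, -0.1]
finger_gap: 0.992
```

```bash
python3 - <<'E'
from h import *
s=state(); print(s["time_s"],s["tool_pos"],s["eef_rot"].round(3),s["joint_pos"].round(3))
c=camera_params("wrist"); p,d=get_image("wrist"); cv2.imwrite("pics/w1.png",p); np.save("pics/w1.npy",d)
import pickle; pickle.dump(c,open("pics/w1.pkl","wb"))
E
```

```text
1.8167 [0.59475988 0.2399567  0.29092742] [[-0.001  0.934  0.357]
 [-0.     0.357 -0.934]
 [-1.    -0.001  0.   ]] [ 0.365  0.39   1.537 -0.     1.216  1.571]
```

View pics/w1.png

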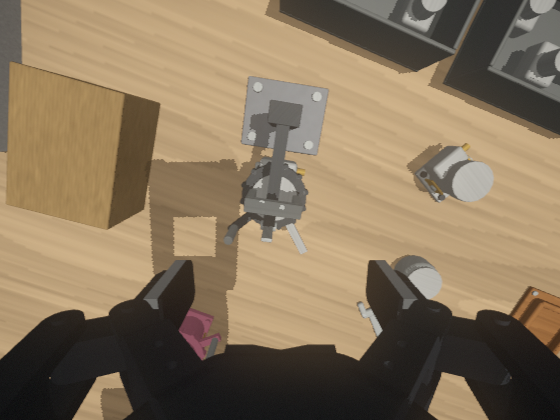

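```bash
python3 - <<'E'
from h import *
import pickle
c=pickle.load(open("pics/w1.pkl","rb")); d=np.load("pics/w1.npy"); W=cloud(c,d)
p=cv2.imread("pics/w1.png"); crop(p,205,140,345,260,5,"pics/w1c.png")
m=(np.abs(W[...,0]-.6)<.1)&(np.abs(W[...,1]-.25)<.06)
for lo,hi,n in ((.157,.17,"bailtop"),(.172,.2,"keeper"),(.148,.156,"bar"),(.143,.152,'pegz')):
    q=W[m&(W[...,2]>lo)&(W[...,2]<hi)]
    r=cv2.minAreaRect((q[:,:2]*1000).astype(np.float32)); print(n,len(q),q.mean(0).round(4),r)
    print(np.array(cv2.boxPoints(r)).round(1).tolist())
q=W[190:216,240:310].reshape(-1,3); q=q[(q[:,2]>.157)]
print(len(q),q.mean(0)); 
u,s,vt=np.linalg.svd((q-q.mean(0))[:,:2],full_matrices=False); print(vt,s, np.degrees(np.arctan2(vt[0,1],vt[0,0])))
for a,b in ((285,112),(280,150),(278,175),(268,225),(268,235),(232,238),(233,225),(298,240),(250,206),(275,206),(298,209)): print(a,b,W[b,a].round(4))
E
```

```text
bailtop 946 [0.591  0.2456 0.1639] ((583.7479858398438, 243.69174194335938), (29.673887252807617, 55.87023162841797), 12.364900588989258)
[[563.2999877929688, 267.79998779296875], [575.2000122070312, 213.1999969482422], [604.2000122070312, 219.60000610351562], [592.2999877929688, 274.20001220703125]]
keeper 102 [0.5692 0.2424 0.1837] ((568.2108764648438, 242.32948303222656), (4.498720169067383, 9.79109001159668), 13.322141647338867)
[[564.9000244140625, 246.60000610351562], [567.2000122070312, 237.0], [571.5, 238.10000610351562], [569.2999877929688, 247.60000610351562]]
bar 1964 [0.6398 0.2594 0.1542] ((611.967041015625, 250.65536499023438), (153.57516479492188, 61.62275314331055), 0.5369616150856018)
[[534.9000244140625, 280.70001220703125], [535.5, 219.10000610351562], [689.0, 220.60000610351562], [688.5, 282.20001220703125]]
pegz 131 [0.5629 0.265  0.1495] ((602.0366821289062, 250.3062744140625), (59.67686462402344, 134.72264099121094), 89.39807891845703)
[[534.4000244140625, 221.1999969482422], [669.0999755859375, 219.8000030517578], [669.7000122070312, 279.3999938964844], [535.0, 280.8999938964844]]
849 [0.59210788 0.24701101 0.16390761]
[[ 0.24720179 -0.96896402]
 [-0.96896402 -0.24720179]] [0.45956559 0.11829367] -75.68801012850275
285 112 [0.6777 0.2655 0.1536]
280 150 [0.6445 0.2577 0.1545]
278 175 [0.6219 0.2511 0.1542]
268 225 [0.571  0.2425 0.1539]
268 235 [0.5703 0.2411 0.1806]
232 238 [0.5423 0.2722 0.1478]
233 225 [0.5444 0.2772 0.1147]
298 240 [0.5493 0.1975 0.0999]
250 206 [0.5856 0.2659 0.1629]
275 206 [0.5946 0.2436 0.1646]
298 209 [0.5994 0.2219 0.1635]
```

View pics/w1c.png

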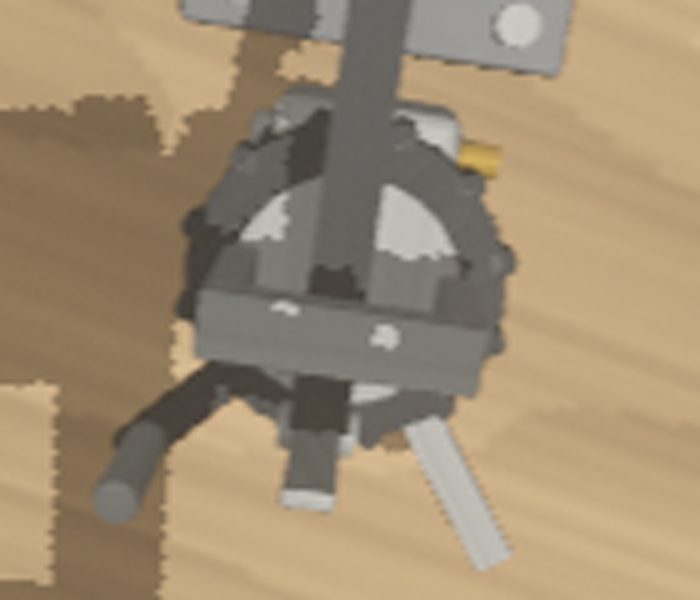

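Call:
send_rows --pt "0.074 0 0 0 0 0 85" --pt "0.073 0 0 0 0 0 85" --pt "0 0 0 10 -2 -6 85" --pt "0 0 0 20 0 0 85" --pt "0 0 0 20 0 0 85" --pt "0 0 0 20 0 0 85" --pt "0 0 0 5 0 0 85" --pt "0 0 0 0 0 0 85" --pt "0 0 0 0 0 0 85" --pt "0 0 0 0 0 0 85"

```text
time_s: 2.7
tool_pos: [0.5924, 0.2459, 0.2175]
eef_rot: [[0.002, 0.975, 0.223], [0.001, 0.223, -0.975], [-1.0, 0.002, -0.0]]
force: [-0.4, 0.0, 0.5]
finger_gap: 0.997
```

```bash
python3 - <<'E'
from h import *
import pickle
s=state(); print(s["time_s"],s["tool_pos"],s["eef_rot"].round(3))
out={}
for n in ("wrist","scene","side"):
    c=camera_params(n); p,d=get_image(n); cv2.imwrite(f"pics/{n}2.png",p); np.save(f"pics/{n}2.npy",d); pickle.dump(c,open(f"pics/{n}2.pkl","wb"))
    W=cloud(c,d)
    if n!="wrist":
        m=(np.abs(W[...,0]-.52)<.08)&(np.abs(W[...,1]+.266)<.08)
        for lo,hi in ((.018,.026),(.003,.014),(-.01,.003)):
            q=W[m&(W[...,2]>lo)&(W[...,2]<hi)]
            r=cv2.minAreaRect((q[:,:2]*1000).astype(np.float32)); print(n,len(q),q.mean(0).round(4),r)
    else:
        for lo,hi in ((.157,.168),):
            m=(np.abs(W[...,0]-.59)<.06)&(np.abs(W[...,1]-.25)<.05)
            q=W[m&(W[...,2]>lo)&(W[...,2]<hi)];r=cv2.minAreaRect((q[:,:2]*1000).astype(np.float32)); print(n,len(q),q.mean(0).round(4),r,np.array(cv2.boxPoints(r)).round(1).tolist())
p=cv2.imread("pics/scene2.png"); crop(p,190,175,270,235,9,"pics/sc2c.png")
p=cv2.imread("pics/side2.png"); crop(p,290,250,365,305,9,"pics/sd2c.png")
E
```

```text
2.7 [0.59236341 0.24586401 0.21745145] [[ 0.002  0.975  0.223]
 [ 0.001  0.223 -0.975]
 [-1.     0.002 -0.   ]]
wrist 1717 [0.5912 0.2454 0.1638] ((584.0540771484375, 243.6925811767578), (29.875274658203125, 56.0320930480957), 12.332002639770508) [[563.5, 267.8999938964844], [575.4000244140625, 213.10000610351562], [604.5999755859375, 219.5], [592.7000122070312, 274.29998779296875]]
scene 191 [ 0.5279 -0.2616  0.0213] ((527.6957397460938, -263.16131591796875), (85.88240814208984, 90.43228912353516), 0.5079883337020874)
scene 600 [ 0.5308 -0.2562  0.0078] ((518.6976928710938, -267.0531005859375), (157.1373291015625, 155.3221435546875), 88.57909393310547)
scene 766 [ 0.5196 -0.2595 -0.0006] ((519.9066772460938, -265.9635009765625), (159.68511962890625, 159.64346313476562), 89.99748992919922)
side 184 [ 0.5199 -0.2707  0.0212] ((520.9654541015625, -267.28802490234375), (90.1049575805664, 87.1477279663086), 88.71707916259766)
side 579 [ 0.5138 -0.2724  0.0073] ((520.1734619140625, -263.89129638671875), (158.4239044189453, 155.95761108398438), 0.21946249902248383)
side 787 [ 0.5122 -0.2762 -0.001 ] ((519.9569702148438, -266.126708984375), (159.4710693359375, 159.9234619140625), 89.91856384277344)
```

View pics/wrist2.png

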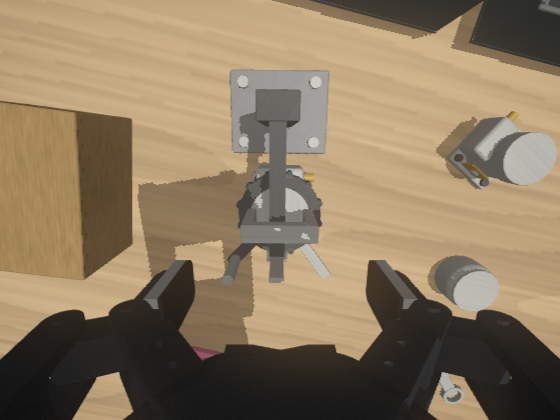

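View pics/sc2c.png

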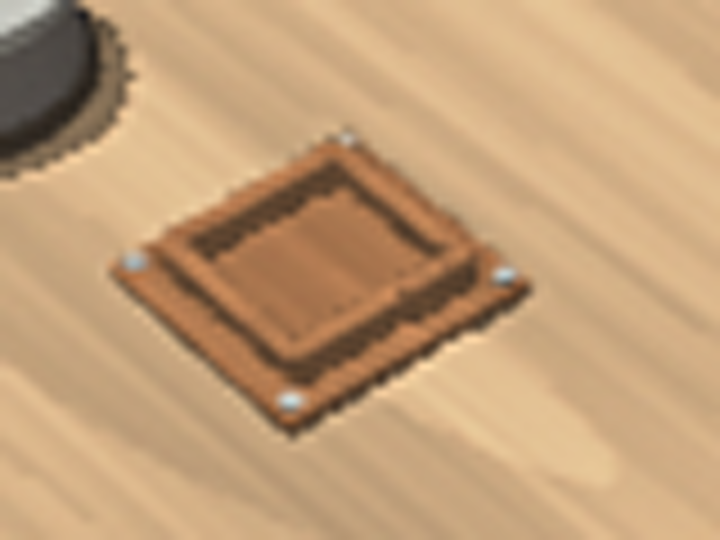

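View pics/sd2c.png

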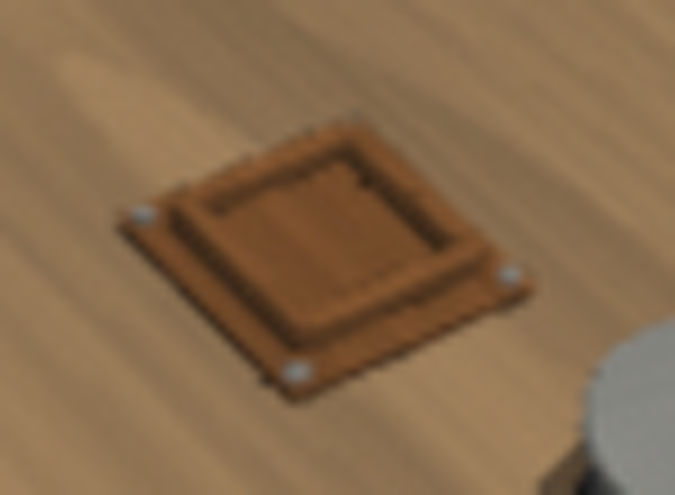

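```bash
python3 - <<'E'
from h import *
def run(n,o,k,L):
    c=camera_params(n)
    P=[]
    for (a,b),z in L:
        X=atz(c,(a+.5)/k-.5+o[0],(b+.5)/k-.5+o[1],z); P.append(X[:2]*1000)
    P=np.array(P); print(n,P.round(1).tolist(),P.mean(0).round(1))
    for i in range(len(P)):
        e=P[(i+1)%len(P)]-P[i]; print(round(np.hypot(*e),1),round(np.degrees(np.arctan2(*e[::-1])),1))
print("scene screws");run("scene",(190,175),9,[((133,261),.009),((290,401),.009),((504,274),.009),((347,138),.009)])
print("plate");run("scene",(190,175),9,[((110,270),.008),((290,430),.008),((532,288),.008)])
print("walltop inner");run("scene",(190,175),9,[((190,240),.022),((293,347),.022),((442,248),.022),((342,160),.022)])
print("side screws");run("side",(290,250),9,[((144,214),.009),((296,372),.009),((511,275),.009)])
print("plate");run("side",(290,250),9,[((119,225),.008),((295,398),.008),((535,291),.008)])
print("walltop inner");run("side",(290,250),9,[((207,208),.022),((303,328),.022),((450,243),.022),((350,145),.022)])
E
```

```text
scene screws
scene [[572.6, -313.5], [574.3, -217.1], [477.8, -215.8], [474.0, -313.2]] [ 524.7 -264.9]
96.4 89.0
96.6 179.2
97.5 -92.2
98.6 -0.2
plate
scene [[581.1, -316.3], [582.5, -206.6], [474.4, -204.0]] [ 546.  -242.3]
109.7 89.2
108.2 178.6
154.9 -46.5
walltop inner
scene [[557.9, -296.1], [564.1, -226.7], [493.6, -230.5], [491.0, -292.6]] [ 526.6 -261.5]
69.7 84.8
70.6 -176.9
62.2 -92.4
67.0 -3.0
side screws
side [[473.8, -216.9], [471.5, -312.6], [567.7, -314.9]] [ 504.3 -281.4]
95.7 -91.3
96.1 -1.4
135.7 133.8
plate
side [[463.2, -215.9], [464.1, -321.9], [570.4, -325.3]] [ 499.2 -287.7]
106.0 -89.5
106.4 -1.8
153.1 134.4
walltop inner
side [[486.4, -237.8], [478.2, -306.5], [549.8, -300.1], [551.6, -238.5]] [ 516.5 -270.7]
69.1 -96.8
71.9 5.1
61.6 88.3
65.3 179.4
```

Call:
send_rows --pt "0.01 0 0 15 -1 0 85" --pt "0 0 0 20 0 0 85" --pt "0 0 0 20 0 0 85" --pt "0 0 0 20 0 0 85" --pt "0 0 0 12 0 0 85" --pt "0 0 0 8 0 0 85" --pt "0 0 0 0 0 0 85" --pt "0 0 0 0 0 0 70" --pt "0 0 0 0 0 0 66" --pt "0 0 0 0 0 0 64" --squeeze 40

```text
time_s: 3.68
tool_pos: [0.5915, 0.2455, 0.1226]
eef_rot: [[0.002, 0.977, 0.212], [0.001, 0.212, -0.977], [-1.0, 0.002, -0.0]]
force: [-0.0, -1.2, 0.6]
finger_gap: 0.747
```

```bash
python3 - <<'E'
from h import *
s=state(); print(s["time_s"],s["tool_pos"],s["finger_gap"],s["force"])
p,d=get_image("wrist"); cv2.imwrite(f"pics/w3.png",p)
p,d=get_image("side"); crop(p,225,130,325,205,7,"pics/sd3c.png")
E
```

```text
3.6833 [0.59154351 0.24550122 0.12260537] 0.7468113050852941 [-0.04542124 -1.18840522  0.59488192]
```

View pics/w3.png

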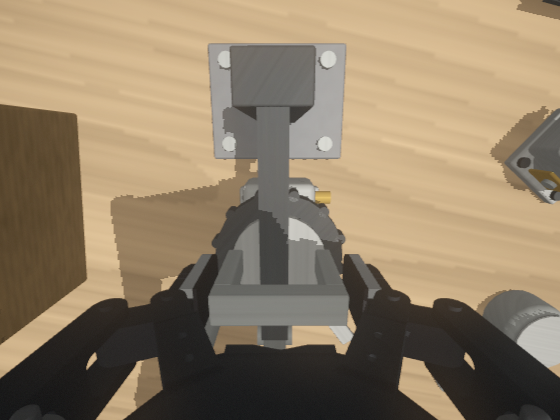

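View pics/sd3c.png

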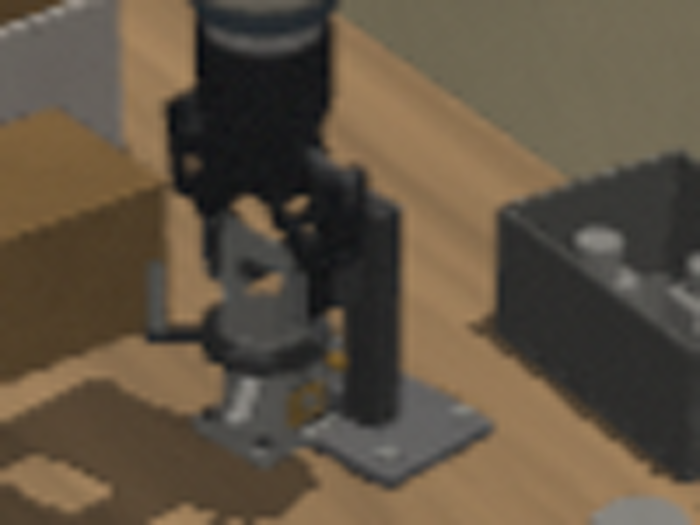

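Call:
send_rows --pt "0 0 0 0 0 0 58" --pt "0 0 0 0 0 0 50" --pt "0 0 0 0 0 0 50" --pt "0 0 0 0 0 0 50" --pt "0 0 0 0 0 0 50" --pt "0 0 0 0 0 0 50" --pt "0 0 0 -3 0 0 50" --pt "0 0 0 -5 0 0 50" --pt "0 0 0 -4 0 0 50" --pt "0 0 0 0 0 0 50" --squeeze 70

```text
time_s: 4.62
tool_pos: [0.5909, 0.2453, 0.1339]
eef_rot: [[0.0, 0.977, 0.212], [0.0, 0.212, -0.977], [-1.0, 0.001, -0.0]]
force: [-0.0, 0.8, -4.5]
finger_gap: 0.643
```

```bash
python3 - <<'E'
from h import *
s=state(); print(s["time_s"],s["tool_pos"],s["finger_gap"],s["force"],s["moment"])
p,d=get_image("wrist"); cv2.imwrite(f"pics/w4.png",p)
p,d=get_image("scene"); crop(p,270,220,380,320,7,"pics/sc4c.png")
E
```

```text
4.6167 [0.59091038 0.24525918 0.13386924] 0.6425217016378704 [-0.03195703  0.83594119 -4.52477848] [ 0.02487807 -0.06000021 -0.02109152]
```

View pics/w4.png

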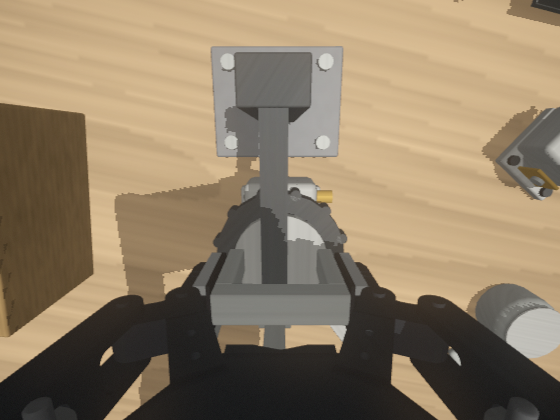

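View pics/sc4c.png

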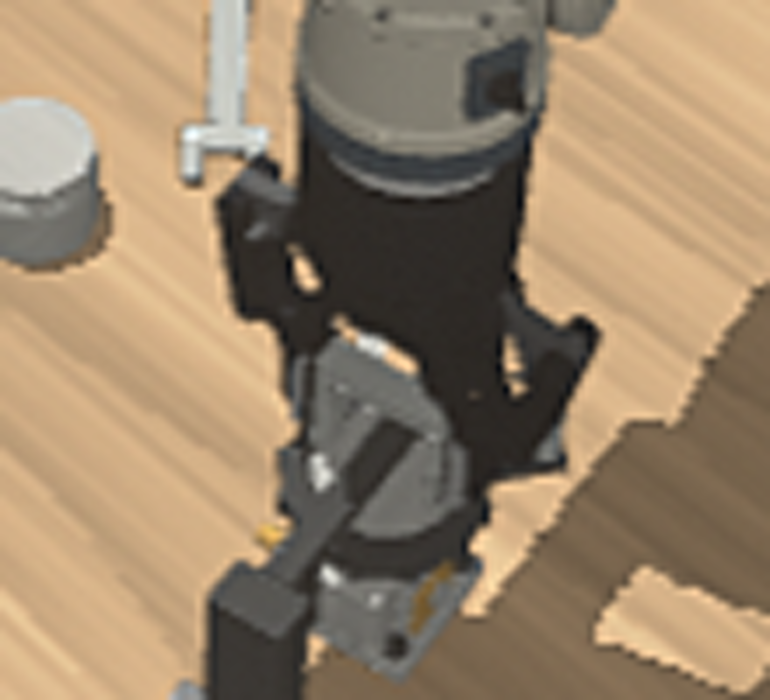

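Call:
send_rows --pt "0 0 0 -1 -6 0 50" --pt "0 0 0 0 -8 0 50" --pt "0 0 0 0 -8 0 50" --pt "0 0 0 0 -8 0 50" --pt "0 0 0 0 -8 0 50" --pt "0 0 0 0 -8 0 50" --pt "0 0 0 0 -8 0 50" --pt "0 0 0 0 -4 0 50" --pt "0 0 0 0 0 0 50" --pt "0 0 0 0 0 0 50"

```text
time_s: 5.55
tool_pos: [0.5329, 0.2326, 0.1343]
eef_rot: [[-0.002, 0.977, 0.212], [-0.001, 0.212, -0.977], [-1.0, -0.002, 0.0]]
force: [-3.0, -0.2, -0.2]
finger_gap: 0.645
```

```bash
python3 - <<'E'
from h import *
s=state(); print(s["time_s"],s["tool_pos"],s["finger_gap"],s["force"],s["moment"])
p,d=get_image("wrist"); cv2.imwrite(f"pics/w5.png",p)
E
```

```text
5.55 [0.53291417 0.23262933 0.13425524] 0.644628444046464 [-2.98294818 -0.21385569 -0.23372795] [-0.0412268   0.39630769  0.01084456]
```

View pics/w5.png

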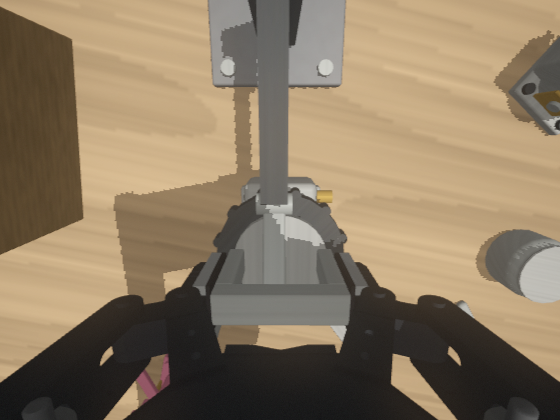

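Call:
send_rows --pt "0 0 0 0 -6 0 50" --pt "0 0 0 0 -8 0 50" --pt "0 0 0 0 -8 0 50" --pt "0 0 0 0 -8 0 50" --pt "0 0 0 0 -8 0 50" --pt "0 0 0 0 -8 0 50" --pt "0 0 0 0 -8 0 50" --pt "0 0 0 0 -3 0 50" --pt "0 0 0 0 0 0 50" --pt "0 0 0 0 0 0 50"

```text
time_s: 6.43
tool_pos: [0.4786, 0.2209, 0.1345]
eef_rot: [[0.001, 0.977, 0.212], [0.0, 0.212, -0.977], [-1.0, 0.001, -0.0]]
force: [0.2, 0.7, -3.9]
finger_gap: 0.649
```

```bash
python3 - <<'E'
from h import *
s=state(); print(s["time_s"],s["tool_pos"],s["finger_gap"],s["force"],s["moment"])
p,d=get_image("wrist"); cv2.imwrite(f"pics/w6.png",p)
E
```

```text
6.4333 [0.47855342 0.2209374  0.13453445] 0.6491485822253091 [ 0.19868162  0.72856066 -3.86576713] [-0.01943471  0.00626313  0.00335226]
```

View pics/w6.png

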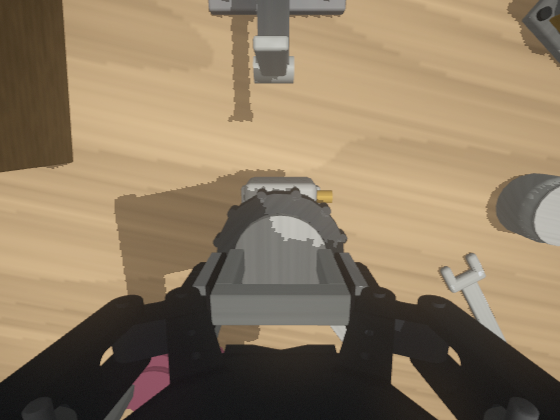

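Call:
send_rows --pt "0 0 0 -10 0 0 50" --pt "0 0 0 -18 0 0 50" --pt "0 0 0 -18 0 0 50" --pt "0 0 0 -10 0 0 50" --pt "0.06 0 0 0 0 0 50" --pt "0.06 0 0 0 0 0 50" --pt "0.06 0 0 0 0 0 50" --pt "0.056 0 0 0 0 0 50" --pt "0 0 0 0 0 12 50" --pt "0 0 0 0 0 20 50"

```text
time_s: 7.32
tool_pos: [0.4781, 0.1893, 0.1907]
eef_rot: [[0.001, 1.0, -0.019], [0.001, -0.019, -1.0], [-1.0, 0.001, -0.001]]
force: [0.3, -1.2, -4.7]
finger_gap: 0.645
```

Call:
send_rows --pt "0 0 0 0 4 28 50" --pt "0 0 0 0 4 32 50" --pt "0 0 0 0 4 32 50" --pt "0 0 0 0 4 32 50" --pt "0 0 0 0 4 32 50" --pt "0 0 0 0 4 32 50" --pt "0 0 0 0 4 32 50" --pt "0 0 0 0 4 32 50" --pt "0 0 0 0 4 25 50" --pt "0 0 0 0 0 10 50"

```text
time_s: 8.15
tool_pos: [0.5078, -0.1026, 0.1908]
eef_rot: [[0.002, 1.0, -0.023], [-0.001, -0.023, -1.0], [-1.0, 0.002, 0.001]]
force: [1.3, 0.4, -4.8]
finger_gap: 0.646
```

Call:
send_rows --pt "0 0 0 0 0 2 50" --pt "0 0 0 0 0 0 50" --pt "0 0 0 0 0 0 50" --pt "0 0 0 0 0 0 50" --pt "0 0 0 0 0 0 50" --pt "0 0 0 0 0 0 50" --pt "0 0 0 0 0 0 50" --pt "0 0 0 0 0 0 50" --pt "0 0 0 0 0 0 50" --pt "0 0 0 0 0 0 50"

```text
time_s: 8.98
tool_pos: [0.5072, -0.1008, 0.1903]
eef_rot: [[-0.0, 1.0, -0.022], [0.0, -0.022, -1.0], [-1.0, -0.0, -0.0]]
force: [-0.3, 0.2, -4.9]
finger_gap: 0.642
```

```bash
python3 - <<'E'
from h import *
import pickle
s=state(); print(s["time_s"],s["tool_pos"],s["eef_rot"].round(4),s["finger_gap"],s["force"],s["moment"])
for n in ("wrist","side","scene"):
    c=camera_params(n); p,d=get_image(n); cv2.imwrite(f"pics/{n}7.png",p); np.save(f"pics/{n}7.npy",d); pickle.dump(c,open(f"pics/{n}7.pkl","wb"))
E
```

```text
8.9833 [ 0.50721947 -0.10078075  0.19030557] [[-0.      0.9998 -0.022 ]
 [ 0.     -0.022  -0.9998]
 [-1.     -0.     -0.    ]] 0.6415078400350146 [-0.32069545  0.19435186 -4.8767147 ] [-0.01434616 -0.01432727  0.00224783]
```

View pics/wrist7.png

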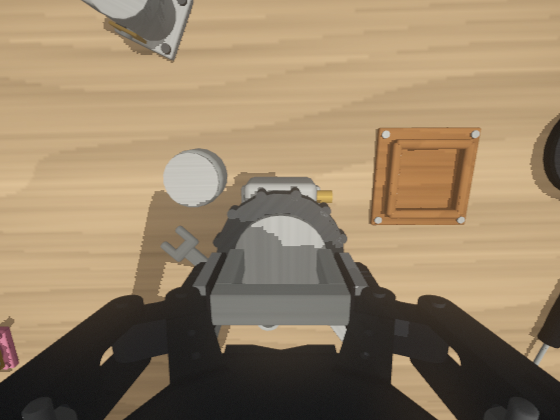

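View pics/side7.png

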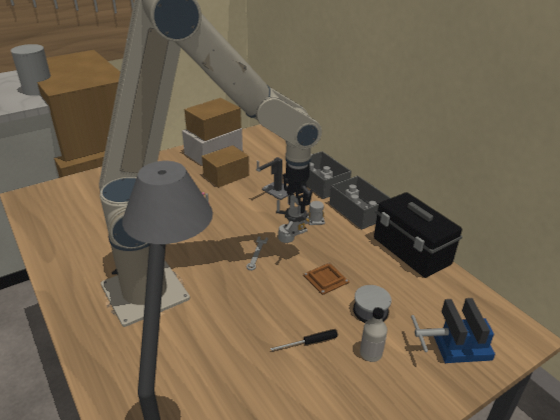

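```bash
python3 - <<'E'
from h import *
import pickle
c=pickle.load(open("pics/wrist7.pkl","rb")); d=np.load("pics/wrist7.npy"); W=cloud(c,d)
p=cv2.imread("pics/wrist7.png"); crop(p,360,115,490,235,5,"pics/w7c.png")
q=W[285:325,212:350].reshape(-1,3); 
m=(q[:,2]>.2)&(q[:,2]<.26); q=q[m]; print(len(q),np.percentile(q[:,2],[1,25,50,75,99]).round(4))
zt=np.median(q[:,2]); q=q[abs(q[:,2]-zt)<.003]
r=cv2.minAreaRect((q[:,:2]*1000).astype(np.float32)); print(r, q.mean(0))
A=np.c_[q[:,:2]-q[:,:2].mean(0),np.ones(len(q))]; print("plane",np.linalg.lstsq(A,q[:,2],rcond=None)[0])
# collar top 
z2=W[190:250,215:345].reshape(-1,3); z2=z2[~np.isnan(z2[:,0])]
h,e=np.histogram(z2[:,2],bins=np.arange(.1,.26,.002)); print([(round(e[i],3),h[i]) for i in range(len(h)) if h[i]>40])
C=W[110:230,365:485].reshape(-1,3)
for lo,hi in ((.018,.026),(.005,.012)):
    k=C[(C[:,2]>lo)&(C[:,2]<hi)]; r=cv2.minAreaRect((k[:,:2]*1000).astype(np.float32)); print(len(k),k.mean(0),r)
E
```

```text
5487 [0.2243 0.2312 0.2321 0.2326 0.2335]
((508.8511047363281, -101.93087005615234), (55.202335357666016, 17.046096801757812), 89.47161865234375) [ 0.50875463 -0.10203835  0.23212629]
plane [-0.05895875 -0.00172903  0.23212629]
[(np.float64(0.156), np.int64(110)), (np.float64(0.158), np.int64(68)), (np.float64(0.162), np.int64(115)), (np.float64(0.164), np.int64(109)), (np.float64(0.17), np.int64(43)), (np.float64(0.172), np.int64(64)), (np.float64(0.174), np.int64(68)), (np.float64(0.176), np.int64(1007)), (np.float64(0.178), np.int64(2383)), (np.float64(0.18), np.int64(61)), (np.float64(0.182), np.int64(714)), (np.float64(0.184), np.int64(1677))]
2683 [ 0.52667378 -0.26270771  0.02184175] ((524.4043579101562, -262.74676513671875), (86.68766021728516, 84.63411712646484), 88.84211730957031)
6440 [ 0.52780133 -0.25916739  0.0085267 ] ((524.1248779296875, -262.9791564941406), (110.35556030273438, 109.5509262084961), 89.02279663085938)
```

View pics/w7c.png

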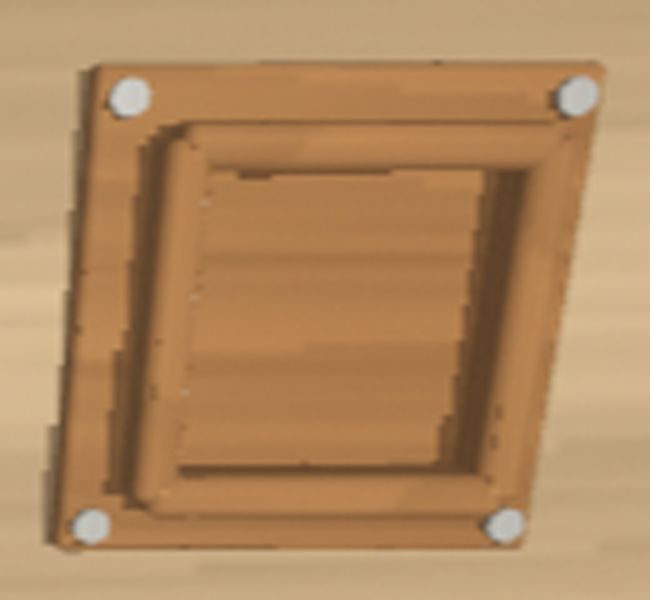

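```bash
python3 - <<'E'
from h import *
import pickle
c=pickle.load(open("pics/wrist7.pkl","rb")); d=np.load("pics/wrist7.npy"); W=cloud(c,d)
q=W[280:330,205:355].reshape(-1,3); q=q[(q[:,2]>.222)&(q[:,2]<.24)&(abs(q[:,1]+.1019)<.0285)]
for a in np.arange(.495,.522,.001):
    k=q[(q[:,0]>=a)&(q[:,0]<a+.001)]
    if len(k): print(round(a,3),len(k),k[:,2].mean().round(4),end=' | ')
k=q[(q[:,2]>.2315)]; r=cv2.minAreaRect((k[:,:2]*1000).astype(np.float32)); print(r)
A=np.c_[k[:,:2]-k[:,:2].mean(0),np.ones(len(k))]; print("plane",np.linalg.lstsq(A,k[:,2],rcond=None)[0])
s=camera_params("side"); W=cloud(s,np.load("pics/side7.npy"))
p=cv2.imread("pics/side7.png"); crop(p,260,180,335,245,9,"pics/sd7c.png")
E
```

```text
0.495 1 0.227 | 0.496 3 0.2273 | 0.497 5 0.2285 | 0.498 3 0.2291 | 0.499 2 0.2299 | 0.5 43 0.2317 | 0.501 220 0.2321 | 0.502 276 0.2323 | 0.503 296 0.2324 | 0.504 289 0.2324 | 0.505 315 0.2323 | 0.506 310 0.2324 | 0.507 308 0.2324 | 0.508 324 0.2324 | 0.509 328 0.2323 | 0.51 314 0.2324 | 0.511 334 0.2323 | 0.512 316 0.2323 | 0.513 587 0.23 | 0.514 1308 0.2284 | 0.515 264 0.2283 | 0.516 39 0.2295 | 0.517 36 0.2298 | 0.518 25 0.2301 | 0.519 13 0.2309 | ((509.81890869140625, -101.82543182373047), (56.97323989868164, 18.08186149597168), 88.74686431884766)
plane [ 0.00170345 -0.00220561  0.23239172]
```

View pics/sd7c.png

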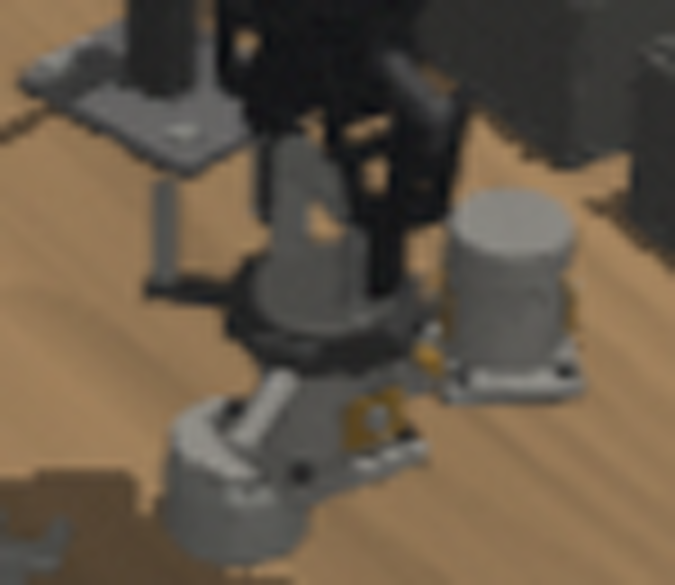

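Call:
send_rows --pt "0 0 0 0 1.5 10 50" --pt "0 0 0 0 3 24 50" --pt "0 0 0 0 4 30 50" --pt "0 0 0 0 4 30 50" --pt "0 0 0 0 4 30 50" --pt "0 0 0 0 3 24 50" --pt "0 0 0 0 1 10 50" --pt "0 0 0 0 0 3 50" --pt "0 0 0 0 0 0 50" --pt "0 0 0 0 0 0 50"

```text
time_s: 9.97
tool_pos: [0.5236, -0.2615, 0.19]
eef_rot: [[-0.001, 1.0, -0.022], [0.001, -0.022, -1.0], [-1.0, -0.001, -0.001]]
force: [0.0, 0.6, -5.2]
finger_gap: 0.647
```

Call:
send_rows --pt "0 0 0 5 0 0 50" --pt "0 0 0 12 0 0 50" --pt "0 0 0 15 0 0 50" --pt "0 0 0 15 0 0 50" --pt "0 0 0 12 0 0 50" --pt "0 0 0 8 0 0 50" --pt "0 0 0 3 0 0 50" --pt "0 0 0 0 0 0 50" --pt "0 0 0 0 0 0 50" --pt "0 0 0 0 0 0 50"

```text
time_s: 10.8
tool_pos: [0.5247, -0.2626, 0.121]
eef_rot: [[0.001, 1.0, -0.022], [-0.001, -0.022, -1.0], [-1.0, 0.001, 0.001]]
force: [-0.6, -0.3, -5.0]
finger_gap: 0.645
```

```bash
python3 - <<'E'
from h import *
import pickle
s=state(); print(s["time_s"],s["tool_pos"],s["eef_rot"].round(4),s["force"])
for n in ("wrist","side","scene"):
    c=camera_params(n); p,d=get_image(n); cv2.imwrite(f"pics/{n}8.png",p); np.save(f"pics/{n}8.npy",d); pickle.dump(c,open(f"pics/{n}8.pkl","wb"))
    W=cloud(c,d)
    # foot flange: z range underside..+10 ; underside expect tool z -0.0819
    zb=s["tool_pos"][2]-.0819; print("zb",zb)
    m=(np.abs(W[...,0]-.524)<.045)&(np.abs(W[...,1]+.263)<.045)&(abs(W[...,2]-zb-.0055)<.004)
    q=W[m]
    if len(q)>10: print(n,len(q),cv2.minAreaRect((q[:,:2]*1000).astype(np.float32)))
p=cv2.imread("pics/side8.png"); crop(p,290,235,365,300,9,"pics/sd8c.png")
p=cv2.imread("pics/scene8.png"); crop(p,190,165,270,230,9,"pics/sc8c.png")
E
```

```text
10.8 [ 0.52472197 -0.26258743  0.1210404 ] [[ 1.300e-03  9.998e-01 -2.220e-02]
 [-6.000e-04 -2.220e-02 -9.998e-01]
 [-1.000e+00  1.300e-03  6.000e-04]] [-0.55439795 -0.34214624 -5.02965045]
zb 0.03914039618649079
wrist 41 ((553.9033813476562, -263.1412353515625), (11.792978286743164, 60.08018493652344), 9.201199531555176)
zb 0.03914039618649079
side 65 ((521.6256713867188, -267.02471923828125), (55.8237419128418, 66.61514282226562), 1.6350399255752563)
zb 0.03914039618649079
scene 61 ((528.0308227539062, -260.21722412109375), (58.97880935668945, 61.82421112060547), 86.7245101928711)
```

View pics/sd8c.png

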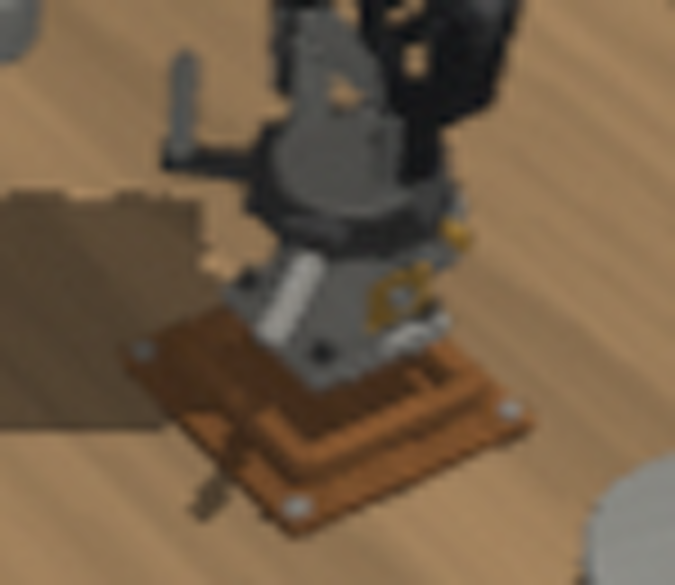

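View pics/sc8c.png

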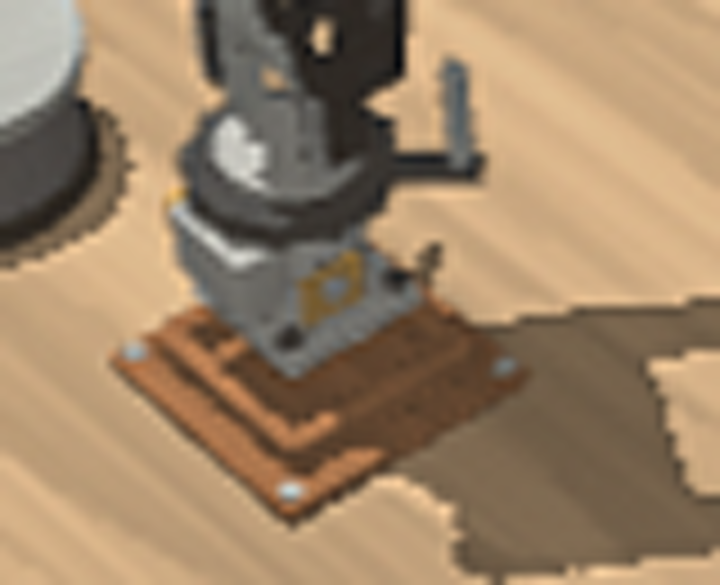

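View pics/wrist8.png

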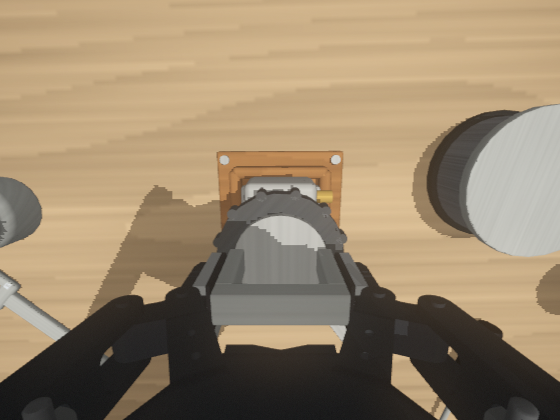

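```bash
python3 - <<'E'
from h import *
import pickle
def P(n,o,k,a,b,z): return (atz(camera_params(n),(a+.5)/k-.5+o[0],(b+.5)/k-.5+o[1],z)[:2]*1000).round(1)
print("side foot -x-y corner",P("side",(290,235),9,322,386,.0391)," screws",[P("side",(290,235),9,a,b,.009) for a,b in ((144,349),(296,507),(511,410))])
print("scene foot corner +x+y",P("scene",(190,165),9,292,376,.0391)," screws",[P("scene",(190,165),9,a,b,.009) for a,b in ((133,351),(290,491),(504,365))])
c=pickle.load(open("pics/wrist8.pkl","rb")); d=np.load("pics/wrist8.npy"); W=cloud(c,d)
def wc(u,v,z): return (atz(c,u,v,z)[:2]*1000).round(1)
print("wrist screws",wc(224,160,.009),wc(336,160,.009))
q=W[280:330,205:355].reshape(-1,3); q=q[(q[:,2]>.155)&(q[:,2]<.17)]
zt=np.percentile(q[:,2],90); q=q[abs(q[:,2]-zt)<.0015]; print("zt",zt, cv2.minAreaRect((q[:,:2]*1000).astype(np.float32)))
C=W[145:230,210:350].reshape(-1,3); k=C[(C[:,2]>.005)&(C[:,2]<.0115)&(C[:,0]>.56)]
print(cv2.minAreaRect((k[:,:2]*1000).astype(np.float32)))
E
```

```text
side foot -x-y corner [ 495.9 -292.5]  screws [array([ 473.8, -216.9]), array([ 471.5, -312.6]), array([ 567.7, -314.9])]
scene foot corner +x+y [ 555.1 -236.4]  screws [array([ 572.6, -313.5]), array([ 574.3, -217.1]), array([ 478.1, -215.3])]
wrist screws [ 572.  -216.4] [ 570.  -313.3]
zt 0.1636332822123508 ((527.2182006835938, -263.5505065917969), (58.96672821044922, 18.266191482543945), 88.92935943603516)
((569.724365234375, -264.1966247558594), (110.20939636230469, 18.97136688232422), 89.58819580078125)
```

Call:
send_rows --pt "0 0 0 4 0 0 50" --pt "0 0 0 6 0 0 50" --pt "0 0 0 6 0 0 50" --pt "0 0 0 5 0 0 50" --pt "0 0 0 3 0 0 50" --pt "0 0 0 2 0 0 50" --pt "0 0 0 1 0 0 50" --pt "0 0 0 1 0 0 50" --pt "0 0 0 0 0 0 50" --pt "0 0 0 0 0 0 50"

```text
time_s: 11.78
tool_pos: [0.5242, -0.2624, 0.0925]
eef_rot: [[0.0, 1.0, -0.022], [-0.0, -0.022, -1.0], [-1.0, 0.0, 0.0]]
force: [0.6, 0.2, -6.0]
finger_gap: 0.648
```

```bash
python3 - <<'E'
from h import *
s=state(); print(s["time_s"],s["tool_pos"],s["force"],s["moment"])
p,d=get_image("side"); crop(p,290,235,365,300,9,"pics/sd9c.png")
p,d=get_image("scene"); crop(p,190,165,270,230,9,"pics/sc9c.png")
E
```

```text
11.7833 [ 0.52424971 -0.26238252  0.09245374] [ 0.64139439  0.23715157 -6.03976109] [ 0.04828322  0.01688861 -0.00759052]
```

View pics/sd9c.png

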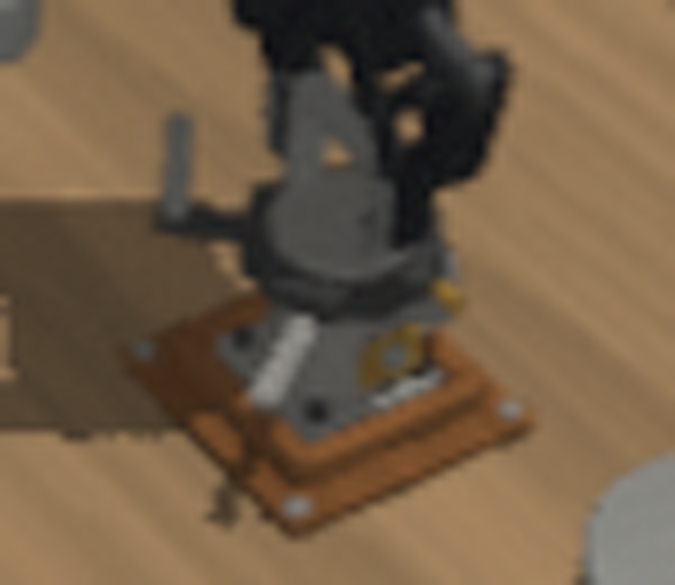

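View pics/sc9c.png

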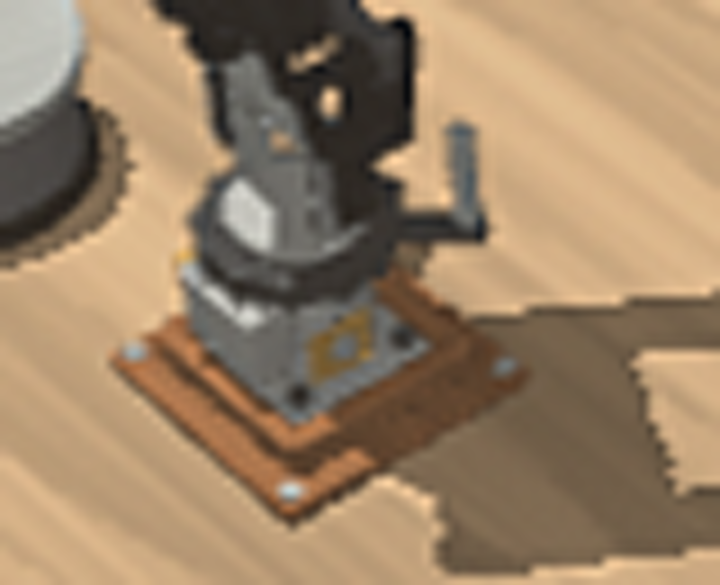

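Call:
send_rows --pt "0 0 0 0.5 0 0 50" --pt "0 0 0 0.5 0 0 50" --pt "0 0 0 0.4 0 0 50" --pt "0 0 0 0.3 0 0 50" --pt "0 0 0 0.3 0 0 50" --pt "0 0 0 0 0 0 50" --pt "0 0 0 0 0 0 50" --pt "0 0 0 0 0 0 50" --pt "0 0 0 0 0 0 50" --pt "0 0 0 0 0 0 50"

```text
time_s: 12.72
tool_pos: [0.5241, -0.2623, 0.0904]
eef_rot: [[0.0, 1.0, -0.022], [-0.0, -0.022, -1.0], [-1.0, 0.0, 0.0]]
force: [-0.3, -0.4, -1.8]
finger_gap: 0.647
```

Call:
send_rows --pt "0 0 0 0.3 0 0 50" --pt "0 0 0 0 0 0 50" --pt "0 0 0 0 0 0 50" --pt "0 0 0 0 0 0 50" --pt "0 0 0 0 0 0 57" --pt "0 0 0 0 0 0 59" --pt "0 0 0 0 0 0 62" --pt "0 0 0 0 0 0 66" --pt "0 0 0 0 0 0 70" --pt "0 0 0 0 0 0 74" --squeeze 20

```text
time_s: 13.55
tool_pos: [0.5242, -0.2623, 0.09]
eef_rot: [[0.0, 1.0, -0.022], [-0.0, -0.022, -1.0], [-1.0, 0.0, 0.0]]
force: [0.1, -0.8, -0.2]
finger_gap: 0.864
```

```bash
python3 - <<'E'
from h import *
import pickle
s=state(); print(s["time_s"],s["tool_pos"],s["force"],s["finger_gap"])
c=camera_params("wrist");p,d=get_image("wrist"); cv2.imwrite(f"pics/w10.png",p)
W=cloud(c,d); q=W[280:330,205:355].reshape(-1,3); q=q[(q[:,2]>.12)&(q[:,2]<.14)]
zt=np.percentile(q[:,2],80); q=q[abs(q[:,2]-zt)<.0015]; A=np.c_[q[:,:2]-q[:,:2].mean(0),np.ones(len(q))]; print("zt",zt,np.linalg.lstsq(A,q[:,2],rcond=None)[0])
E
```

```text
13.55 [ 0.52421702 -0.26233744  0.08995845] [ 0.09379942 -0.76483105 -0.19248004] 0.8643321785284183
zt 0.13267920576442357 [-0.00019558 -0.0004651   0.13236318]
```

View pics/w10.png

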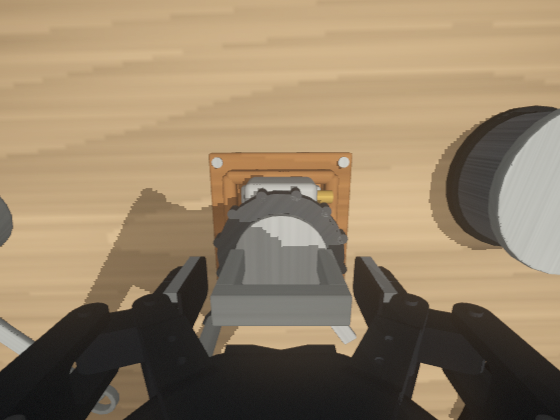

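Call:
send_rows --pt "0 0 0 -3 0 0 80" --pt "0 0 0 -10 0 0 85" --pt "0 0 0 -20 0 0 85" --pt "0 0 0 -25 0 0 85" --pt "0 0 0 -25 0 0 85" --pt "0 0 0 -25 0 0 85" --pt "0 0 0 -20 0 0 85" --pt "0 0 0 -10 0 0 85" --pt "0 0 0 0 0 0 85" --pt "0 0 0 0 0 0 85"

```text
time_s: 14.43
tool_pos: [0.5241, -0.2623, 0.2282]
eef_rot: [[0.001, 1.0, -0.022], [-0.0, -0.022, -1.0], [-1.0, 0.001, 0.0]]
force: [0.1, -0.2, -0.1]
finger_gap: 0.993
```

```bash
python3 - <<'E'
from h import *
import pickle
s=state(); print(s["time_s"],s["tool_pos"],s["joint_pos"].round(3))
n="wrist";c=camera_params(n); p,d=get_image(n); cv2.imwrite(f"pics/{n}11.png",p); np.save(f"pics/{n}11.npy",d); pickle.dump(c,open(f"pics/{n}11.pkl","wb"))
crop(p,190,130,370,280,4,"pics/w11c.png")
W=cloud(c,d)
m=(np.abs(W[...,0]-.524)<.1)&(np.abs(W[...,1]+.263)<.1)
for lo,hi,nm in ((.127,.136,"bail"),(.11,.122,"peg"),(.073,.08,"collar"),(.05,.069,"below")):
    q=W[m&(W[...,2]>lo)&(W[...,2]<hi)]; print(nm,len(q),q.mean(0).round(4),cv2.minAreaRect((q[:,:2]*1000).astype(np.float32)))
E
```

```text
14.4333 [ 0.52406275 -0.26228854  0.22824978] [-0.484  0.37   1.721  0.     1.05   1.109]
bail 1101 [ 0.5253 -0.2635  0.1321] ((524.900390625, -263.54022216796875), (55.29022216796875, 14.136087417602539), 88.78197479248047)
peg 173 [ 0.4998 -0.2357  0.117 ] ((516.9331665039062, -245.29263305664062), (35.050113677978516, 89.22761535644531), 38.270965576171875)
collar 1757 [ 0.5279 -0.26    0.0782] ((521.5842895507812, -257.0003662109375), (81.87564849853516, 88.23442840576172), 1.6181385517120361)
below 610 [ 0.5157 -0.2841  0.0648] ((518.5242919921875, -291.2467956542969), (125.82958984375, 46.36902618408203), 30.2569637298584)
```

View pics/w11c.png

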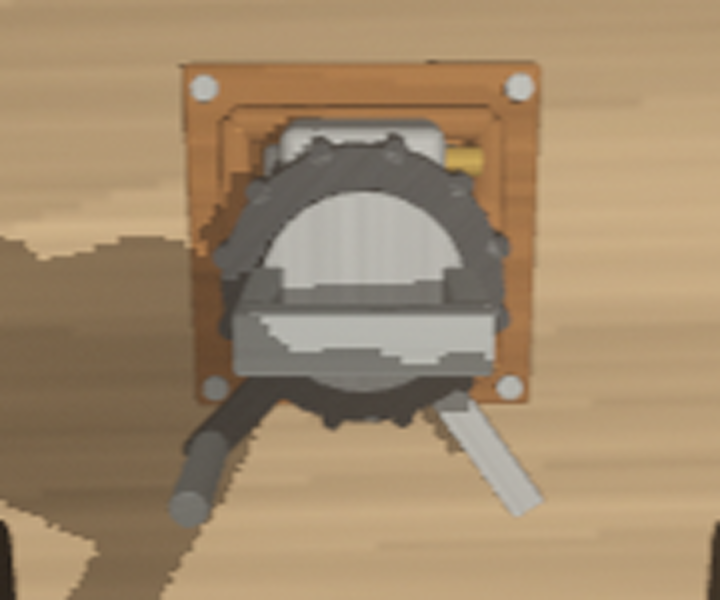

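```bash
python3 - <<'E'
from h import *
import pickle
c=pickle.load(open("pics/wrist11.pkl","rb")); W=cloud(c,np.load("pics/wrist11.npy"))
A=np.array([.5249,-.2635])
f=lambda a,b,z:atz(c,(a+.5)/4-.5+190,(b+.5)/4-.5+130,z)[:2]
g=lambda a,b:W[int(round(b/4+130)),int(round(a/4+190))]
print(g(190,508),g(500,460),g(520,490),g(470,420),g(240,410))
for nm,a,b,z in (("peg",190,508,.119),("mark tip",531,506,g(520,490)[2]),("mark mid root",457,408,g(500,460)[2]),("mark60",505,468,g(500,460)[2]),("lever end",200,445,.078)):
    X=f(a,b,z); v=X-A; print(nm,X.round(4),np.hypot(*v).round(4),np.degrees(np.arctan2(v[1],v[0])).round(1)%360)
E
```

```text
[ 0.48127541 -0.22310709  0.11827351] [ 0.47116476 -0.30179037  0.06611732] [ 0.46312434 -0.30735589  0.06738478] [ 0.48362203 -0.29376914  0.06726974] [ 0.4921429  -0.23098111  0.07798902]
peg [ 0.482  -0.2224] 0.0594 136.3
mark tip [ 0.458  -0.3101] 0.0815 214.9
mark mid root [ 0.4873 -0.2893] 0.0456 214.4
mark60 [ 0.4692 -0.3028] 0.0682 215.2
lever end [ 0.4823 -0.2194] 0.0613 134.0
```

Call:
send_rows --pt "0.106 0 0 0 0 0 60" --pt "0.106 0 0 0 0 0 50" --pt "0.106 0 0 0 0 0 40" --pt "0.106 0 0 0 0 0 40" --pt "0.106 0 0 0 0 0 40" --pt "0.106 0 0 0 0 0 40" --pt "0.104 0 0 0 0 0 40" --pt "0 0 0 0 -20 0 40" --pt "0 0 0 0 -25 0 40" --pt "0 0 0 0 -15 0 40"

```text
time_s: 15.32
tool_pos: [0.4781, -0.2192, 0.2256]
eef_rot: [[-0.005, 0.723, -0.691], [0.002, -0.691, -0.723], [-1.0, -0.005, 0.002]]
force: [0.7, -0.5, -0.5]
finger_gap: 0.471
```

Call:
send_rows --pt "0 0 0 15 0 0 40" --pt "0 0 0 20 0 0 40" --pt "0 0 0 20 0 0 40" --pt "0 0 0 20 0 0 40" --pt "0 0 0 15 0 0 40" --pt "0 0 0 5 0 0 40" --pt "0 0 0 0 0 0 40" --pt "0 0 0 0 0 0 40" --pt "0 0 0 0 0 0 40" --pt "0 0 0 0 0 0 40"

```text
time_s: 16.15
tool_pos: [0.4813, -0.2212, 0.1339]
eef_rot: [[0.001, 0.723, -0.691], [-0.001, -0.691, -0.723], [-1.0, 0.002, -0.0]]
force: [0.4, -0.5, -0.5]
finger_gap: 0.464
```

```bash
python3 - <<'E'
from h import *
import pickle
s=state(); print(s["time_s"],s["tool_pos"],s["eef_rot"].round(3),s["joint_pos"].round(3))
n="wrist";c=camera_params(n); p,d=get_image(n); cv2.imwrite(f"pics/{n}12.png",p); np.save(f"pics/{n}12.npy",d); pickle.dump(c,open(f"pics/{n}12.pkl","wb"))
p,d=get_image("side"); crop(p,270,210,360,290,8,"pics/sd12c.png")
E
```

```text
16.15 [ 0.48130663 -0.22116146  0.13387885] [[ 0.001  0.723 -0.691]
 [-0.001 -0.691 -0.723]
 [-1.     0.002 -0.   ]] [-0.453  0.424  1.909  0.     0.807  1.88 ]
```

View pics/wrist12.png

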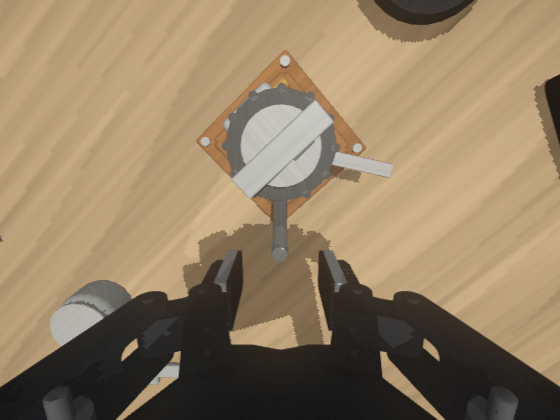

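View pics/sd12c.png

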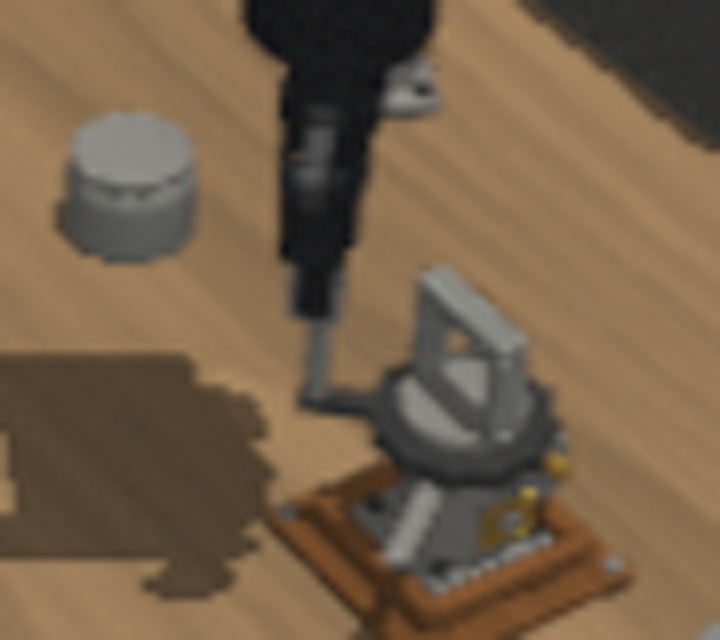

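```bash
python3 - <<'E'
from h import *
import pickle
c=pickle.load(open("pics/wrist12.pkl","rb")); W=cloud(c,np.load("pics/wrist12.npy")); s=state()
X=atz(c,279.5,254,.119); print(X, s["eef_rot"].T@(X-s["tool_pos"]))
m=(W[...,2]>.127)&(W[...,2]<.136)&(abs(W[...,0]-.525)<.05)&(abs(W[...,1]+.263)<.05)
q=W[m]; r=cv2.minAreaRect((q[:,:2]*1000).astype(np.float32)); print(r)
q=W[235:275,265:295].reshape(-1,3); q=q[(q[:,2]>.1165)&(q[:,2]<.123)]; print(len(q),q.mean(0),s["eef_rot"].T@(q.mean(0)-s["tool_pos"]))
p=cv2.imread("pics/wrist12.png"); crop(p,180,40,400,280,3,"pics/w12c.png")
E
```

```text
[ 0.48160248 -0.22202332  0.119     ] [0.01486513 0.00088292 0.00038005]
((524.5927734375, -263.53790283203125), (56.14006423950195, 13.990029335021973), 88.82078552246094)
214 [ 0.4822273  -0.22213037  0.11898969] [1.48763978e-02 1.40877017e-03 2.60500540e-05]
```

View pics/w12c.png

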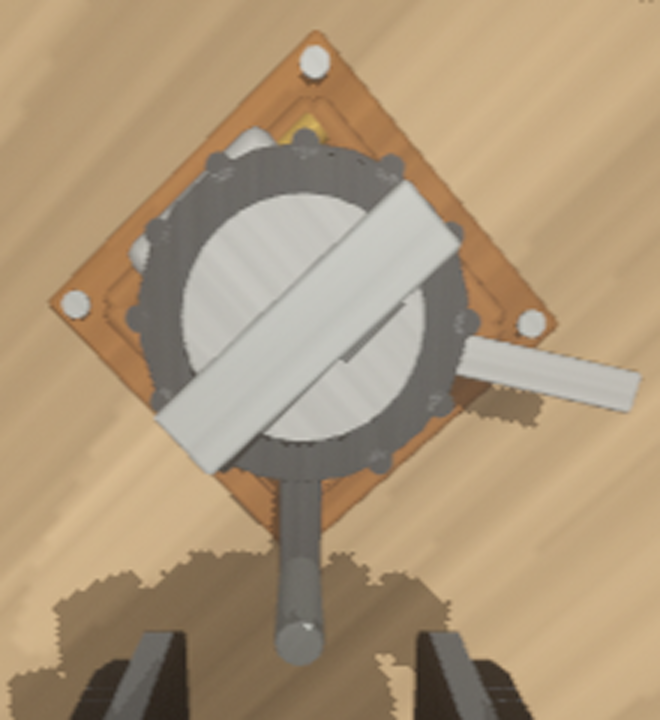

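Call:
send_rows --pt "0 0 0 12 0.5 0 40" --pt "0 0 0 15 0 0 40" --pt "0 0 0 13 0 0 40" --pt "0 0 0 8 0 0 40" --pt "0 0 0 2 0 0 40" --pt "0 0 0 0 0 0 20" --pt "0 0 0 0 0 0 8" --pt "0 0 0 0 0 0 6" --pt "0 0 0 0 0 0 6" --pt "0 0 0 0 0 0 6" --squeeze 30

```text
time_s: 17.08
tool_pos: [0.4815, -0.2214, 0.0835]
eef_rot: [[0.001, 0.723, -0.691], [-0.0, -0.691, -0.723], [-1.0, 0.001, -0.0]]
force: [0.6, 0.1, -1.1]
finger_gap: 0.108
```

```bash
python3 - <<'E'
from h import *
import pickle
s=state(); print(s["time_s"],s["tool_pos"],s["force"],s["finger_gap"])
n="wrist";c=camera_params(n); p,d=get_image(n); cv2.imwrite(f"pics/{n}13.png",p)
E
```

```text
17.0833 [ 0.4814679  -0.22141041  0.08347583] [ 0.61548192  0.08410718 -1.11597712] 0.10811665790412389
```

View pics/wrist13.png

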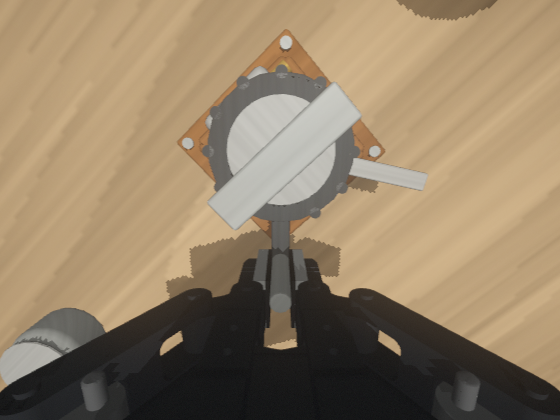

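Call:
send_rows --pt "-0.054 0 0 0 0 0 6" --pt "0 0 0 0 0 6.4 6" --pt "-0.107 0 0 0 0 0 6" --pt "0 0 0 0 0 6.4 6" --pt "-0.107 0 0 0 0 0 6" --pt "0 0 0 0 0 6.4 6" --pt "-0.107 0 0 0 0 0 6" --pt "0 0 0 0 0 6.4 6" --pt "-0.107 0 0 0 0 0 6" --pt "0 0 0 0 0 6.4 6"

```text
time_s: 17.97
tool_pos: [0.4654, -0.2492, 0.0831]
eef_rot: [[-0.001, 0.96, -0.278], [0.001, -0.278, -0.96], [-1.0, -0.001, -0.001]]
force: [-2.5, 4.6, 5.0]
finger_gap: 0.106
```

```bash
python3 - <<'E'
from h import *
s=state(); print(s["time_s"],s["tool_pos"],s["force"],s["moment"],s["finger_gap"])
v=s["tool_pos"][:2]-np.array([.5243,-.2623]); print(np.hypot(*v),np.degrees(np.arctan2(*v[::-1]))%360)
n="wrist"; p,d=get_image(n); cv2.imwrite(f"pics/{n}14.png",p)
E
```

```text
17.9667 [ 0.46542984 -0.24915446  0.08308463] [-2.53930264  4.63967055  5.02962456] [0.88484356 0.18212505 0.1996055 ] 0.10564484320175414
0.060319992516559 167.41251103490103
```

View pics/wrist14.png

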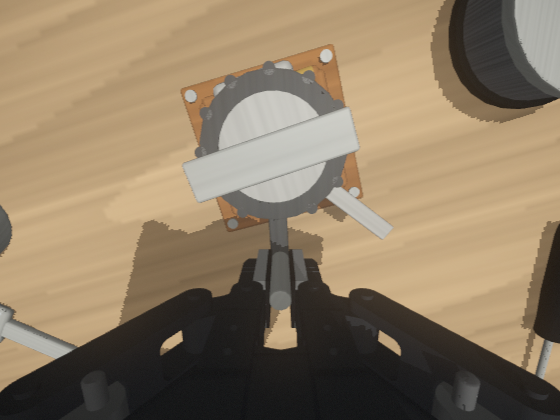

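Call:
send_rows --pt "-0.107 0 0 0 0 0 6" --pt "0 0 0 0 0 6.4 6" --pt "-0.107 0 0 0 0 0 6" --pt "0 0 0 0 0 6.4 6" --pt "-0.107 0 0 0 0 0 6" --pt "0 0 0 0 0 6.4 6" --pt "-0.107 0 0 0 0 0 6" --pt "0 0 0 0 0 6.4 6" --pt "-0.107 0 0 0 0 0 6" --pt "0 0 0 0 0 0 6"

```text
time_s: 18.85
tool_pos: [0.4656, -0.2761, 0.0831]
eef_rot: [[0.0, 0.969, 0.249], [-0.001, 0.249, -0.969], [-1.0, -0.0, 0.001]]
force: [-4.6, -3.8, 4.4]
finger_gap: 0.107
```

```bash
python3 - <<'E'
from h import *
import pickle
s=state(); print(s["time_s"],s["tool_pos"],s["force"],s["moment"],s["finger_gap"])
v=s["tool_pos"][:2]-np.array([.5243,-.2623]); print(np.hypot(*v),np.degrees(np.arctan2(*v[::-1]))%360)
n="wrist";c=camera_params(n); p,d=get_image(n); cv2.imwrite(f"pics/{n}15.png",p)
W=cloud(c,d)
m=(W[...,2]>.125)&(W[...,2]<.138)&(abs(W[...,0]-.525)<.05)&(abs(W[...,1]+.263)<.05)
q=W[m]; print(cv2.minAreaRect((q[:,:2]*1000).astype(np.float32)))
A=np.c_[q[:,:2]-q[:,:2].mean(0),np.ones(len(q))]; print("plane",np.linalg.lstsq(A,q[:,2],rcond=None)[0])
E
```

```text
18.85 [ 0.46557875 -0.27611142  0.08313781] [-4.6311239  -3.80350469  4.429129  ] [-0.57418685  0.85468349 -0.13928372] 0.10690672226642975
0.060323633290848944 193.23558062509954
((505.70159912109375, -272.5835876464844), (77.03129577636719, 56.51441955566406), 25.133991241455078)
plane [ 0.00422323 -0.01439282  0.1324501 ]
```

View pics/wrist15.png

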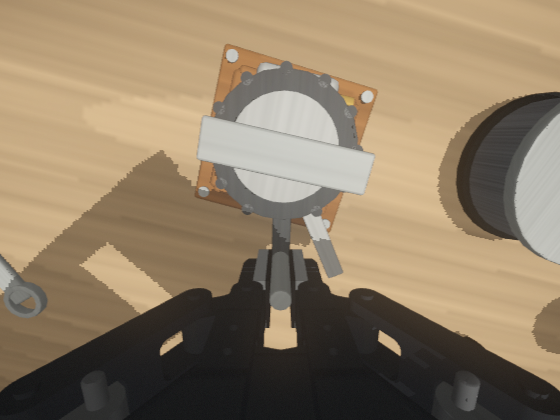

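Call:
send_rows --pt "0 0 0 0 0 6.4 6" --pt "-0.107 0 0 0 0 0 6" --pt "0 0 0 0 0 6.4 6" --pt "-0.107 0 0 0 0 0 6" --pt "0 0 0 0 0 5.5 6" --pt "-0.05 0 0 0 0 0 6" --pt "0 0 0 0 0 0 6" --pt "0 0 0 0 0 0 6" --pt "0 0 0 0 0 0 6" --pt "0 0 0 0 0 0 6"

```text
time_s: 19.73
tool_pos: [0.4723, -0.293, 0.0831]
eef_rot: [[0.0, 0.872, 0.49], [-0.001, 0.49, -0.872], [-1.0, -0.0, 0.001]]
force: [-3.3, -1.6, 3.8]
finger_gap: 0.106
```

```bash
python3 - <<'E'
from h import *
import pickle
s=state(); print(s["time_s"],s["tool_pos"],s["force"],s["moment"],s["finger_gap"])
v=s["tool_pos"][:2]-np.array([.5243,-.2623]); print(np.hypot(*v),np.degrees(np.arctan2(*v[::-1]))%360)
n="wrist";c=camera_params(n); p,d=get_image(n); cv2.imwrite(f"pics/{n}16.png",p); np.save(f"pics/{n}16.npy",d); pickle.dump(c,open(f"pics/{n}16.pkl","wb"))
crop(p,190,50,390,310,3,"pics/w16c.png")
W=cloud(c,d)
m=(W[...,2]>.1295)&(W[...,2]<.135)&(abs(W[...,0]-.525)<.012)&(abs(W[...,1]+.263)<.05)
q=W[m]; print(cv2.minAreaRect((q[:,:2]*1000).astype(np.float32)))
A=np.c_[q[:,:2]-q[:,:2].mean(0),np.ones(len(q))]; print("plane",np.linalg.lstsq(A,q[:,2],rcond=None)[0])
E
```

```text
19.7333 [ 0.47227421 -0.29302147  0.08314398] [-3.30766525 -1.57638632  3.8322923 ] [-0.42259105  0.71698613 -0.00744723] 0.10609202196819041
0.06041929860035521 210.56205235380617
((525.01611328125, -263.21673583984375), (14.169699668884277, 56.40220260620117), 1.8995637893676758)
plane [-0.0037819  -0.00073853  0.13238218]
```

View pics/w16c.png

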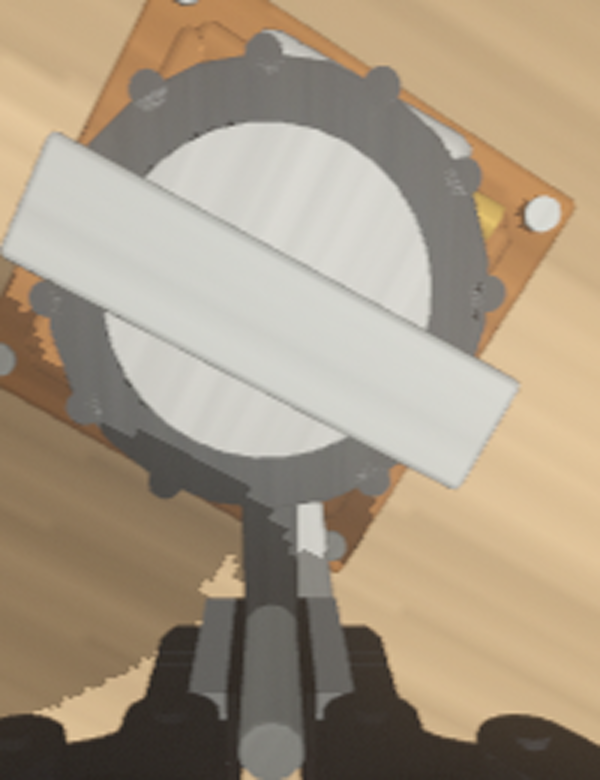

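Call:
send_rows --pt "-0.03 0 0 0 0 2.5 6" --pt "-0.03 0 0 0 0 2 6" --pt "0 0 0 0 0 0 6" --pt "0 0 0 0 0 0 6" --pt "0 0 0 0 0 0 6" --pt "0 0 0 0 0 0 6" --pt "0 0 0 0 0 0 6" --pt "0 0 0 0 0 0 6" --pt "0 0 0 0 0 0 6" --pt "0 0 0 0 0 0 6"

```text
time_s: 20.62
tool_pos: [0.4746, -0.2964, 0.0831]
eef_rot: [[0.001, 0.84, 0.543], [-0.001, 0.543, -0.84], [-1.0, -0.0, 0.001]]
force: [-4.2, -3.3, 3.9]
finger_gap: 0.107
```

```bash
cat > look.py <<'E'
from h import *
import pickle,sys
k=sys.argv[1]
s=state(); print(s["time_s"],s["tool_pos"],s["force"],s["moment"],s["finger_gap"])
v=s["tool_pos"][:2]-np.array([.5243,-.2623]); print(np.hypot(*v),np.degrees(np.arctan2(*v[::-1]))%360)
n="wrist";c=camera_params(n); p,d=get_image(n); cv2.imwrite(f"pics/{n}{k}.png",p); np.save(f"pics/{n}{k}.npy",d); pickle.dump(c,open(f"pics/{n}{k}.pkl","wb"))
W=cloud(c,d)
m=(W[...,2]>.1295)&(W[...,2]<.135)&(abs(W[...,0]-.525)<.012)&(abs(W[...,1]+.263)<.05)
q=W[m]; print(cv2.minAreaRect((q[:,:2]*1000).astype(np.float32)))
A=np.c_[q[:,:2]-q[:,:2].mean(0),np.ones(len(q))]; print("plane",np.linalg.lstsq(A,q[:,2],rcond=None)[0])
crop(p,190,50,390,310,3,f"pics/w{k}c.png")
E
python3 look.py 17
```

```text
20.6167 [ 0.47459108 -0.29635794  0.08313017] [-4.16910915 -3.3490187   3.88772649] [-0.54981905  0.67054706 -0.05268649] 0.10709686014751327
0.060257117309782 214.41689583116178
((525.1824340820312, -263.2434997558594), (14.068976402282715, 56.064361572265625), 1.6204158067703247)
plane [ 0.00228654 -0.00115783  0.13238415]
```

View pics/w17c.png

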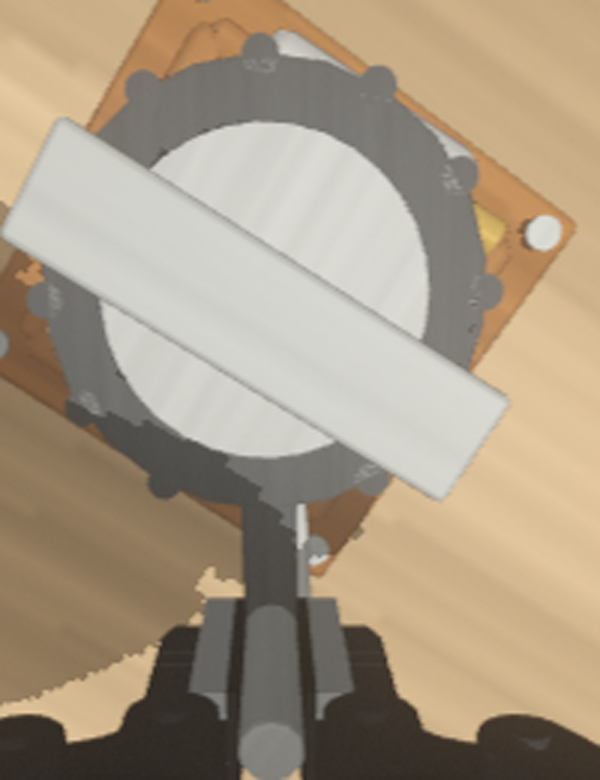

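Call:
send_rows --pt "-0.02 0 0 0 0 1.2 6" --pt "-0.02 0 0 0 0 0.9 6" --pt "0 0 0 0 0 0 6" --pt "0 0 0 0 0 0 6" --pt "0 0 0 0 0 0 6" --pt "0 0 0 0 0 0 6" --pt "0 0 0 0 0 0 6" --pt "0 0 0 0 0 0 6" --pt "0 0 0 0 0 0 6" --pt "0 0 0 0 0 0 6"

```text
time_s: 21.5
tool_pos: [0.4757, -0.298, 0.0831]
eef_rot: [[0.0, 0.816, 0.578], [-0.001, 0.578, -0.816], [-1.0, -0.0, 0.001]]
force: [-4.2, -3.4, 3.6]
finger_gap: 0.105
```

```bash
python3 look.py 18
```

```text
21.5 [ 0.47574842 -0.29798974  0.08313131] [-4.23895163 -3.38064248  3.61077915] [-0.57941989  0.76145596 -0.05891079] 0.10505704941181876
0.060257894211469876 216.31920593551214
((525.1575317382812, -263.1383056640625), (14.116250991821289, 56.309120178222656), 1.6205170154571533)
plane [-0.00038596 -0.00090938  0.13237976]
```

View pics/w18c.png

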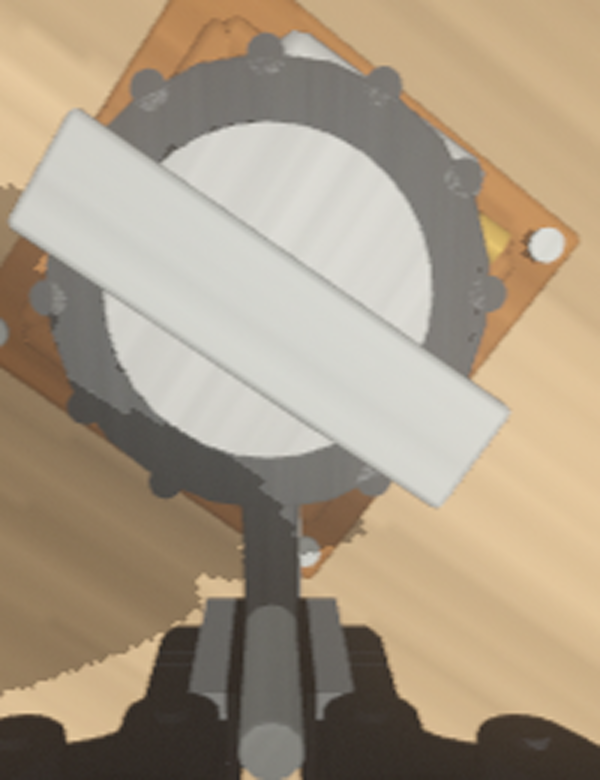

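Call:
send_rows --pt "0 0 0 0 0 0 10" --pt "0 0 0 0 0 0 11" --pt "0 0 0 0 0 0 12" --pt "0 0 0 0 0 0 14" --pt "0 0 0 0 0 0 18" --pt "0 0 0 0 0 0 24" --pt "0 0 0 0 0 0 30" --pt "0 0 0 0 0 0 30" --pt "0 0 0 0 0 0 30" --pt "0 0 0 0 0 0 30" --squeeze 20

```text
time_s: 22.38
tool_pos: [0.4756, -0.2972, 0.083]
eef_rot: [[0.0, 0.815, 0.58], [0.0, 0.58, -0.815], [-1.0, 0.0, -0.0]]
force: [0.2, 0.1, -0.2]
finger_gap: 0.351
```

```bash
python3 look.py 19
```

```text
22.3833 [ 0.47559763 -0.29720097  0.08300752] [ 0.2494567   0.10199005 -0.19126518] [-0.02170158  0.01380818  0.04961692] 0.35056356320483917
0.05991659835635716 215.626044085031
((525.0956420898438, -263.2485656738281), (14.183650970458984, 56.356475830078125), 1.6070454120635986)
plane [ 0.00211282 -0.00113706  0.13238413]
```

View pics/w19c.png

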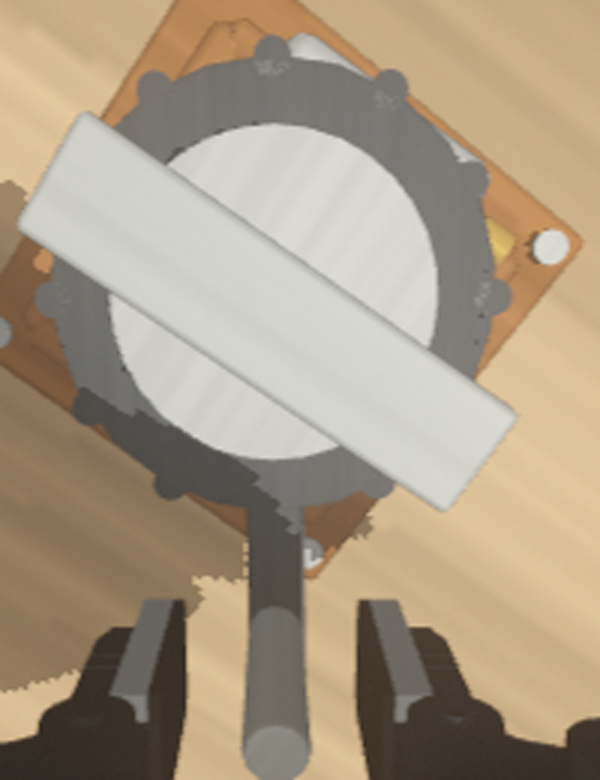

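Call:
send_rows --pt "0 0 0 -5 0 0 34" --pt "0 0 0 -12 0 0 34" --pt "0 0 0 -18 0 0 34" --pt "0 0 0 -20 0 0 34" --pt "0 0 0 -20 0 0 34" --pt "0 0 0 -15 0 0 34" --pt "0 0 0 -8 0 0 34" --pt "0 0 0 0 0 0 34" --pt "0 0 0 0 0 0 34" --pt "0 0 0 0 0 0 34"

```text
time_s: 23.27
tool_pos: [0.475, -0.2969, 0.1803]
eef_rot: [[-0.001, 0.815, 0.58], [0.001, 0.58, -0.815], [-1.0, -0.0, -0.001]]
force: [0.8, 0.6, -0.9]
finger_gap: 0.396
```

```bash
python3 look.py 20; python3 - <<'E'
from h import *
p=cv2.imread("pics/wrist20.png"); crop(p,230,150,350,290,5,"pics/w20d.png")
E
```

```text
23.2667 [ 0.47501901 -0.29687607  0.18032879] [ 0.81834351  0.60169596 -0.8507925 ] [-0.03865007 -0.01477114  0.00020547] 0.39607736485621026
0.060200669428004165 215.05391099817842
((525.129150390625, -263.18243408203125), (14.00430679321289, 55.74987030029297), 1.5793927907943726)
plane [ 0.00414834 -0.0005133   0.13240636]
```

View pics/wrist20.png

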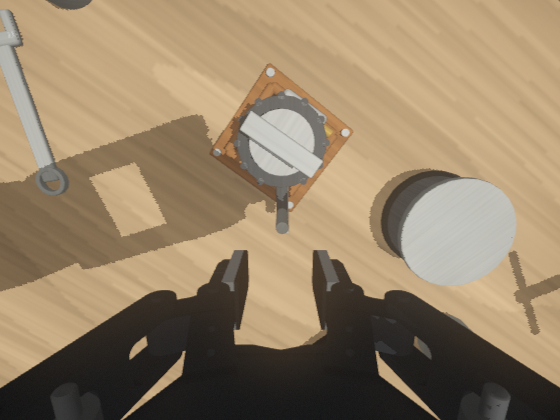

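View pics/w20d.png

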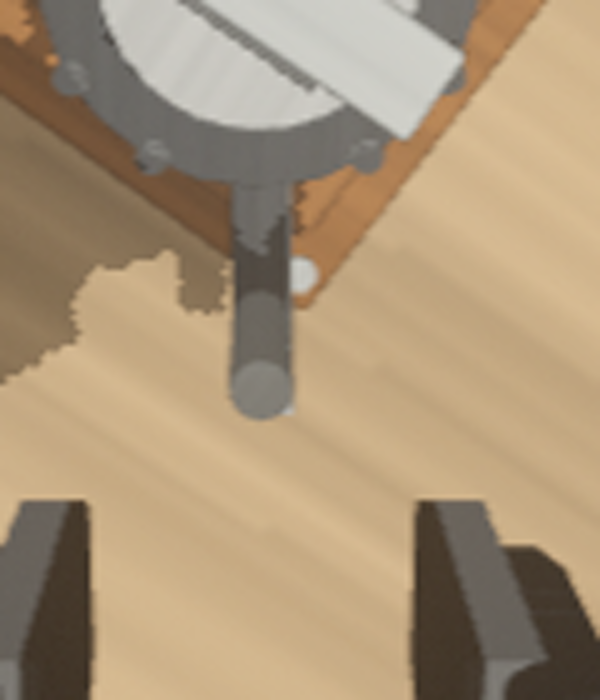

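Call:
send_rows --pt "0 0 0 0 -10 0 34" --pt "0 0 0 0 -20 0 34" --pt "0 0 0 0 -25 0 34" --pt "0 0 0 0 -25 0 34" --pt "0 0 0 0 -15 0 34" --pt "0 0 0 0 -5 0 34" --pt "0 0 0 0 0 0 34" --pt "0 0 0 0 0 0 34" --pt "0 0 0 0 0 0 34" --pt "0 0 0 0 0 0 34"

```text
time_s: 24.15
tool_pos: [0.3948, -0.3548, 0.1809]
eef_rot: [[0.0, 0.814, 0.581], [0.0, 0.581, -0.814], [-1.0, 0.0, -0.0]]
force: [0.3, -0.4, -0.8]
finger_gap: 0.403
```

```bash
python3 look.py 21; python3 - <<'E'
from h import *
p=cv2.imread("pics/wrist21.png"); crop(p,215,0,345,120,6,"pics/w21d.png")
E
```

```text
24.15 [ 0.39476968 -0.35477876  0.18091055] [ 0.28522932 -0.39074762 -0.82985394] [0.00961542 0.01892531 0.0082459 ] 0.4029495535073686
0.15915535387921637 215.52511167194612
((519.19140625, -288.44012451171875), (3.043166399002075, 8.49414348602295), 31.756925582885742)
plane [ 0.22548728 -0.00842445  0.1314309 ]
```

View pics/wrist21.png

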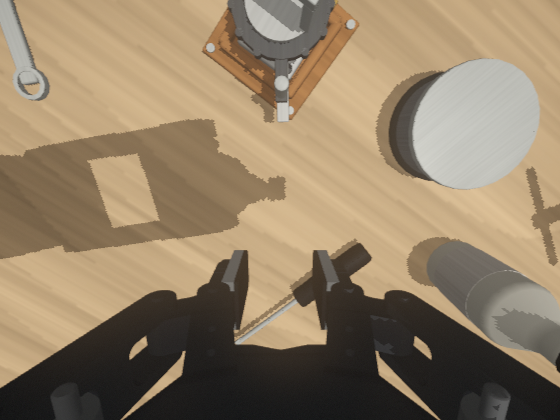

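View pics/w21d.png

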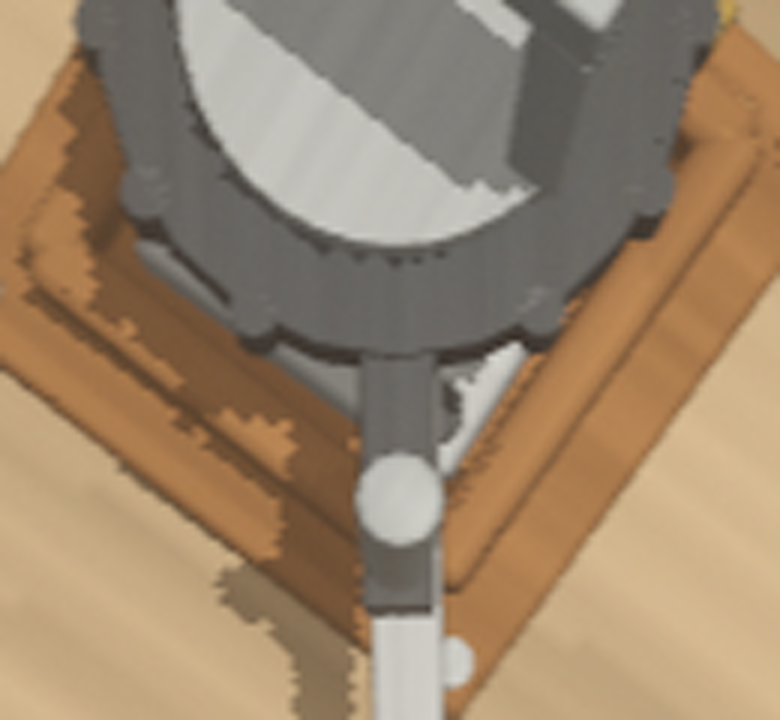

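```bash
python3 - <<'E'
from h import *
import pickle
c=pickle.load(open("pics/wrist21.pkl","rb")); W=cloud(c,np.load("pics/wrist21.npy")); p=cv2.imread("pics/wrist21.png")
crop(p,255,60,310,130,10,"pics/w21e.png")
A=np.array([.52513,-.26318])
f=lambda a,b,z:atz(c,(a+.5)/6-.5+215,(b+.5)/6-.5,z)[:2]
for nm,a,b,z in (("lever end",398.5,603,.078),("lever root",398,365,.078),("peg",400,498,.119),("mark",408,640,.067),("mark tip",408,712,.067)):
    X=f(a,b,z); v=X-A; print(nm,X.round(4),np.hypot(*v).round(4),np.degrees(np.arctan2(v[1],v[0])).round(2)%360)
for u,v in ((283,110),(283,115),(282,96),(282,72)): print(W[v,u].round(4))
E
```

```text
lever end [ 0.4716 -0.3022] 0.0663 216.06
lever root [ 0.4946 -0.2856] 0.0379 216.29
peg [ 0.4767 -0.2985] 0.0599 216.09
mark [ 0.4694 -0.3054] 0.0699 217.16
mark tip [ 0.4617 -0.311 ] 0.0794 216.99
[ 0.4671 -0.3075  0.0683]
[ 0.464  -0.3097  0.0668]
[ 0.4732 -0.3019  0.0906]
[ 0.4886 -0.2909  0.0773]
```

View pics/w21e.png

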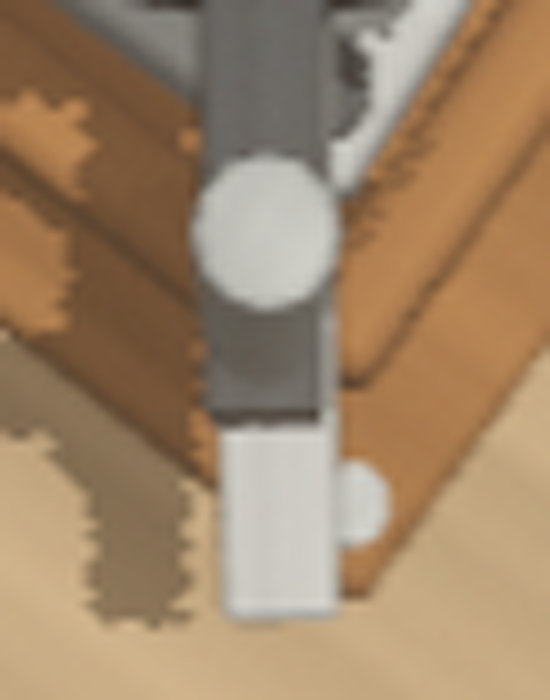

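```bash
python3 - <<'E'
from h import *
p,d=get_image("side"); cv2.imwrite("pics/side22.png",p)
p2,d=get_image("scene"); cv2.imwrite("pics/scene22.png",p2)
s=state(); print(s["time_s"],s["force"],abs(s["qvel"]).max())
E
```

```text
24.3 [ 0.22913137 -1.02819994  0.41672858] 0.0025126913370752263
```

View pics/side22.png

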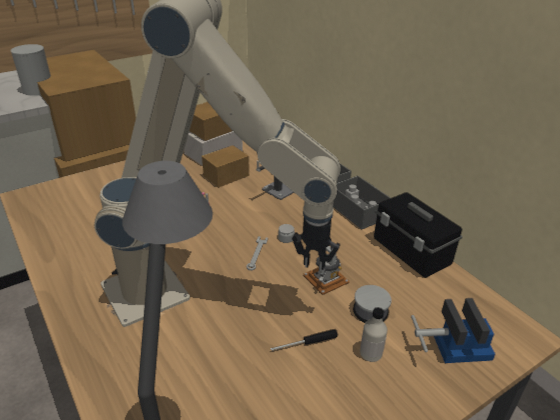

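View pics/scene22.png

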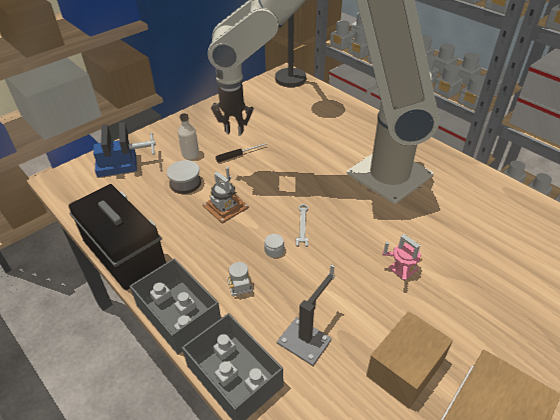

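```bash
python3 -c "
from bench import *
print(sign_off())"
```

```text
the job is handed in; nothing more can be done
None
```

I took the carburettor off the hook by its bail and stood it in the cradle pocket. I then turned its collar by the peg to just short of the lock mark and handed the job in at 24.3 s. The bail pressed the keeper open as it came off, and the keeper sprang shut again behind it.

- **Standing in the pocket:** The top of the bail is at 132.4 mm; it should be 132 mm with the foot on the pocket floor. The carburettor is level. Turning the collar swung it about 3° in the pocket's slack, so it now sits at about +1.6°.
- **Collar:** The last close picture shows the lever at about 216.1° and the mark at about 217.05°. That leaves it about 1° (0.017 rad, 1 mm) short of dead centre and not past. I left it there because a further nudge risked going past the mark.
- **Rest of the scene:** The gripper is open and clear of everything, with almost no force on the wrist. In the last scene and side pictures the other things stand where they were at the start.
- **Checks that disagreed:** Before lowering, the fixed cameras differed from each other and from the wrist camera by a few millimetres on where the foot sat over the pocket. I followed the wrist camera, and the foot went in without touching the walls. While I turned the collar, the wrist read about 5 N sideways and up to 5 N of downward press. Both fell to nearly zero on release.

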